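# Load the sample tray in the viewing box and start its timer

### The job

Open the cover of the viewing box, lay the sample tray flat and right way up on the outlined place in the middle of its floor, lengthways along the outline, keeping it roughly level all the way, and fold the cover fully shut over it. Then, and not before the cover is shut, press the mushroom-headed plunger of the white timer down to its stop, hold it there for a full second and let it come all the way back up. Leave the hand lamp, the pump bottle and the marker pen as they are.

Things in the scene. Friction and masses are not known exactly. Their poses are not given: they have to be found in the camera images.
- tray: White plastic sample tray, 140 mm long (its x) by 56 mm wide (its y) by 26 mm high, solid sides 22 mm high with rows of small raised wells (white and amber) on top; loose, about 0.14 kg. Origin: centre of its underside, z up. Either end may lead. Starts flat on the bench, its long side roughly away from the robot.
- bed (a point): Centre of the viewing box's inner floor (6 mm above the bench), where a black outline 154 mm (along its y) by 70 mm (x) is printed: the tray's place, tray length along y. The box is fixed, grey, outside 200 (x) by 250 (y) by 60 mm high, walls 6 mm. x points from front wall to hinged back wall, z up.
- viewer: The same grey box, fixed. Origin: centre of its underside, axes as bed. Behind its back wall sits a black lamp housing 30 mm deep and 50 mm high, part of the box.
- cover (a joint): Angle in rad of the box's cover: 0 fully shut on the rim, grows as its front edge rises, 1.57 upright, 1.75 at its end stop, leaning back a little; the outer face with the bar then looks away from the box front. Stiff hinge: it stays wherever it is left; about 4 N at the bar moves it.
- cover_hinge (a point): Centre of the cover's hinge line, on the top of the back wall (60 mm above the bench, 100 mm behind the box's centre). Turns with the cover: its y is the hinge axis; the cover reaches 200 mm along its -x and is 250 mm wide (y) and 8 mm thick (z 0 to 8 mm).
- cover_bar (a point): Middle of the steel bar handle on the cover: round bar 12 mm thick, 100 mm long along its y on a post at each end, its centre line 36 mm above the cover's outer face (44 mm along the hinge frame's z), 190 mm from the hinge line (10 mm from the front edge). Moves and turns with the cover; can be pinched across.
- plunger (a joint): Travel in m of the timer's spring plunger: 0 up, 0.018 at its stop. About 4 N starts it, 13 N holds it at the stop; it springs back when let go.
- plunger_top (a point): Centre of the top of the plunger's black mushroom head, 56 mm in diameter, flat top about 44 mm; 113 mm above the bench when up; pressed straight down. It stands in the middle of the fixed white timer block, 100 x 100 x 60 mm high.
- uv_lamp: Bystander: grey box-shaped hand lamp with black ends and a carrying handle, 200 mm (y) by 74 by 87 mm high, lying behind the box. Origin: centre of the underside.
- pump_bottle: Bystander: clear pump bottle, 68 mm in diameter, 188 mm high, spout to its -x. Origin: centre of the underside.
- marker: Bystander: marker pen lying down, 135 mm long (its x), 21 mm thick. Origin: underside near the middle.
There are look-alikes about, which are no part of the job. Of the things like the tray, leave any that is black or turquoise; of the rest the larger one is meant.

How it is judged (in metres and radians):
On the way, in this order (a step that is already met when the one before it is completed fails the run):
1. the tray lies released on its outlined place on the box floor, the cover still open (x of tray in the frame of bed between -0.02 and 0.02 m and y of tray in the frame of bed between -0.02 and 0.02 m and z of tray in the frame of bed below 0.006 m and angle between the x axis of tray and the y axis of bed, either way round below 0.2 rad and angle between tray's own z axis and vertical below 0.1 rad and contact force between the fingers and tray below 0.1 N and value of joint cover above 0.3 rad), for 0.2 s.
2. the cover is fully shut with the tray in place (x of tray in the frame of bed between -0.02 and 0.02 m and y of tray in the frame of bed between -0.02 and 0.02 m and z of tray in the frame of bed below 0.006 m and angle between the x axis of tray and the y axis of bed, either way round below 0.2 rad and angle between tray's own z axis and vertical below 0.1 rad and value of joint cover below 0.06 rad), for 0.2 s.
3. the plunger is held at its stop with the cover shut on the tray (all of step 2 and value of joint plunger above 0.016 m), for 0.6 s.
At the end, for the whole second after the job is handed in: The tray lies flat and released on its outlined place (within 20 mm each way and 0.2 rad, either end leading), the cover is shut (under 0.06 rad) and the plunger is back up (under 2 mm) (all of step 2 and contact force between the fingers and tray below 0.1 N and value of joint plunger below 0.002 m and linear speed of tray below 0.02 m/s); the robot touches nothing.
It fails at once if the plunger is pressed more than 6 mm while the cover is not shut (value of joint plunger above 0.006 m and value of joint cover above 0.08 rad).
It fails at once if the tray is tipped more than 0.6 rad (34 degrees) (angle between tray's own z axis and vertical above 0.6 rad).
It fails at once if a bystander is moved more than 30 mm or tipped over (distance of any of uv_lamp, pump_bottle, marker from where it was at the start of the episode above 0.03 m or angle between any of uv_lamp, pump_bottle, marker's own z axis and vertical above 0.4 rad).
It also fails if it takes over 72 s, if anything falls off the work surface, if the arm or the gripper's body presses on something with over 40 N, if the wrist force passes 120 N, or if a joint passes its speed limit or range.

### The arm

A 6-joint arm with a two-finger parallel gripper is mounted at the origin on the work surface. World frame = base frame: x ahead of the robot, y to its left, z up, the work surface at z = 0. Lengths are in mm, angles in rad, forces in N, time in s.
With the tool pointing down it reaches from about 350 to 775 mm from the base axis. Payload 7.3 kg.
Tool frame: the origin (TCP) lies at the very end of the fingers, on their centre line; the grasp point (between the pads) lies 19 mm behind it; x points along the fingers, y is the direction in which the jaws open and shut, and the axes are right-handed (so a half turn about x gives the same grasp; the last joint's range is limited). The gripper opens to 92 mm and grips with 3 to 60 N. Pads are 19 mm wide; open, the fingers measure 130 mm over their backs; the gripper's body (75 mm by 190 mm) begins 47 mm behind the grasp point.
Start: joints at [1.15, 0.342, 1.524, -0, 1.275, -0.146], TCP at [142.447, 505.329, 188.141] pointing down, gripper open.
Joint ranges: [-2.53, 2.53], [-0.77, 2.02], [0.04, 2.7], [-1, 4.14], [0.28, 2.66], [-3.11, 3.11]. Speed limits (rad/s): [2.57, 2.57, 3.14, 3.14, 3.14, 3.14].

### API

Orientations are given as [roll, pitch, yaw] about the fixed x, y, z axes, in that order (R = Rz(yaw) Ry(pitch) Rx(roll)).
In Python, from plant import bot gives the robot as it stands.
- The arm moves only by the tool step_arm, never from a script. Its argument "targets" is a list that holds one entry, the list of rows, each a list of 4 numbers: the shift along the tool's x, y, z in m, then the turn about the tool's x in degrees. A call has exactly 5 rows; each row is the pose to reach, as a shift and turn from the pose measured when the call began, along the tool's axes at that moment; what a row does not reach only later rows make up. A row lasts 1/12 s, in which the tool goes at most 41.7 mm and 7.16 degrees, less where a joint would pass 70% of its speed; a pose out of reach is approached as far as the arm can. A call with a gripper value outside its range is refused whole. "jaw" is the closure, from 0 (fully open) to 1 (shut), set as the call begins (left out, the last holds). The fingers move at their own pace and stop on an object; the grip force is fixed at half the most. Time passes only in rows, so rows that repeat a pose let the fingers close, or fill a call up. It gives the time, the measured TCP pose, the force and the opening at its end, in the units of the state.
- bot.get_obs(): the state, without advancing time (a new reading comes with each control period).
- bot.capture(name): name is "side" or "top" or "wrist"; returns a dict with "color" (420x560x3 uint8, red, green, blue), "depth" (420x560 float32, mm along the optical axis (not along the pixel's ray), 0 where there is no reading), "fov_y" (degrees; the focal length in pixels is half the picture's height over the tangent of half this angle, whatever the lens; pixels are square), "cx", "cy" (the principal point, pixels), "rvec" (rotation vector, rad) and "tvec" (3), from world to camera coordinates, as OpenCV has them. Camera axes: x right, y down, z forward; pixel columns grow to the right and rows downward; lengths in mm; the calibration is good to about 2 mm. A picture is of the moment at which its call begins.
- bot.close_job(): hands the job in, once; it reports no verdict.
The state is a dict: "time": time; "joint_positions": joint angles; "dq": joint speeds; "tau": joint torques, N m; "tool_pos": TCP position; "tcp_rot": TCP orientation; "contact_force": force on the tool from outside, world axes, zero at the start; "moment": the same for the moment, N m; "grip_width": finger opening in mm.
Only numpy, scipy, OpenCV 4.12 (cv2) and the standard library are available. Lean on these libraries where they do the work, as an engineer would, in place of code of your own. Each camera call takes 0.05 s, during which the arm holds its last target. There are 200 camera calls.

## Working session

There is one attempt and no reset: what is moved stays moved. The work goes in short steps, Python scripts to look and compute and a tool call to move; the robot and the scene stay as the last step left them, time stands still between calls to the robot, and variables do not carry over. Pictures are saved under pics/ and viewed, about 8 in all and at most 12, crops included, and the job is handed in when it is done.

Besides the shell and the picture viewer there is one more tool, called after "Request:" as name([rows], argument=value, ...), one row to a line, values as JSON. step_arm: Moves the arm, as the interface text tells. Its arguments: {"type":"object","properties":{"targets":{"type":"array","items":{"type":"array","items":{"type":"array","items":{"type":"number"}}}},"jaw":{"type":"number"}},"required":["targets"]}

```bash
ls; mkdir -p pics
cat > h.py <<'E'
import numpy as np, cv2
from plant import bot
def cam(n):
    c=bot.capture(n); c['R']=cv2.Rodrigues(np.array(c['rvec'],float))[0]; c['t']=np.array(c['tvec'],float).ravel()
    c['f']=c['color'].shape[0]/2/np.tan(np.radians(c['fov_y'])/2); return c
def save(c,name,crop=None,s=1):
    im=c['color'][:,:,::-1]
    if crop: x0,y0,x1,y1=crop; im=im[y0:y1,x0:x1]
    cv2.imwrite('pics/'+name+'.png',cv2.resize(im,None,fx=s,fy=s,interpolation=cv2.INTER_CUBIC))
def ray(c,u,v):
    d=c['R'].T@np.array([(u-c['cx'])/c['f'],(v-c['cy'])/c['f'],1]); return -c['R'].T@c['t'],d
def onplane(c,u,v,z):
    o,d=ray(c,u,v); return o+d*(z-o[2])/d[2]
def pt(c,u,v):  # from depth
    o,d=ray(c,u,v); return o+d*float(c['depth'][int(round(v)),int(round(u))])
def cloud(c):
    h,w=c['depth'].shape; v,u=np.mgrid[:h,:w]; z=c['depth']
    p=np.stack([(u-c['cx'])/c['f']*z,(v-c['cy'])/c['f']*z,z],-1); return (p-c['t'])@c['R']
E
python3 - <<'E'
from h import *
print(bot.get_obs())
a=cam('side');b=cam('top')
for c in(a,b): print(c['fov_y'],c['cx'],c['cy'],-c['R'].T@c['t'])
import numpy as np
cv2.imwrite('pics/side0.png',cv2.resize(a['color'][:,:,::-1],(800,600)))
cv2.imwrite('pics/top0.png',cv2.resize(b['color'][:,:,::-1],(800,600)))
np.savez('cams.npz',side=a['color'],top=b['color'])
E
```

```text
pics
{'time': 0.0, 'joint_positions': array([ 1.15002034e+00,  3.42706092e-01,  1.52501914e+00,  1.64896317e-05,
        1.27537542e+00, -1.45988455e-01]), 'dq': array([ 0.00015841,  0.00033822,  0.00197156, -0.0008536 , -0.00084603,
       -0.00040434]), 'tau': array([-8.02065297e-04, -4.31240165e+01, -2.44210750e+01,  7.16783339e-02,
        5.60338818e-02, -1.14420366e-04]), 'tool_pos': array([142.23293256, 504.89011777, 187.45288707]), 'tcp_rot': array([-1.72724063,  1.56928824, -2.00203297]), 'contact_force': array([-0.22163577, -0.38903724,  0.17264712]), 'moment': array([-0.01249385, -0.05103345,  0.08518513]), 'grip_width': 91.78702741960181}
54.308990820326095 281.59900517082156 204.2117773985151 [ 308.2753273  -616.76412188  844.88064711]
45.35731217788637 286.49438048616463 205.0998982331093 [ 312.58925696  -39.60101547 1375.42622894]
```

View pics/top0.png

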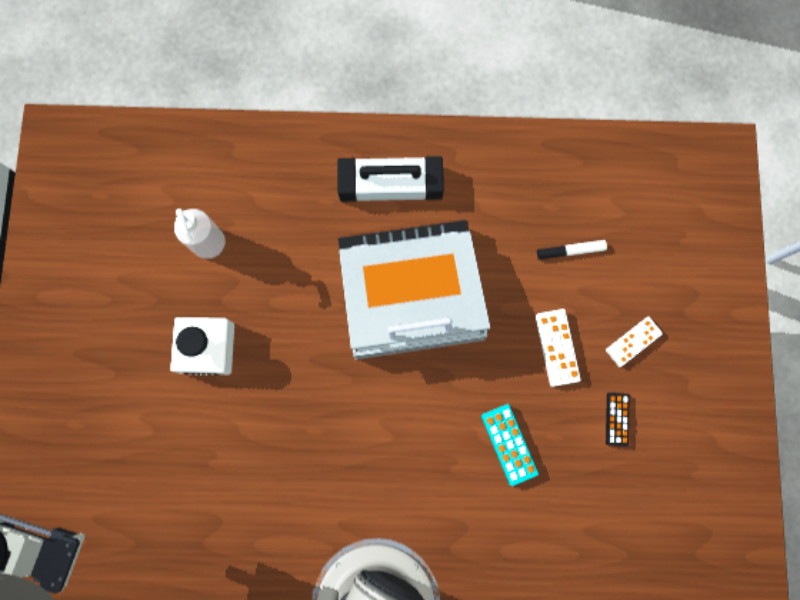

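View pics/side0.png

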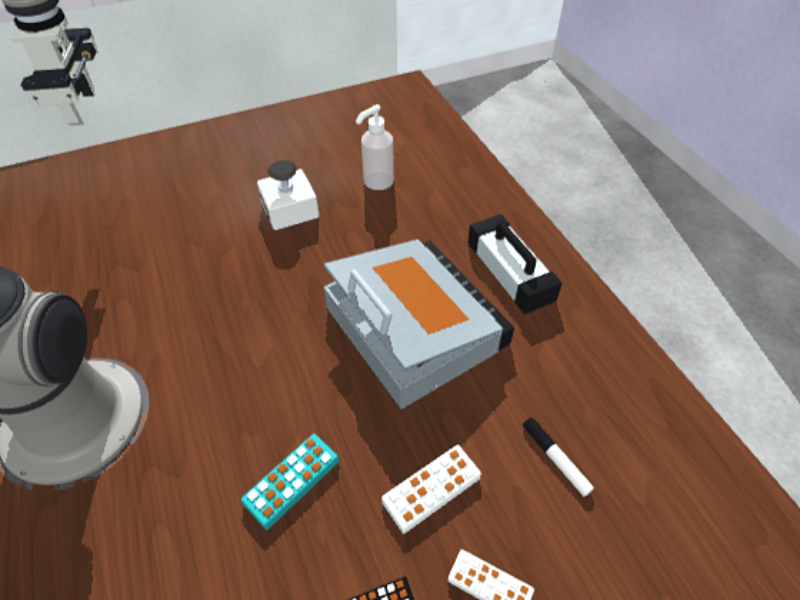

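The top view shows the tray candidates (800x600 pixels): a larger white/amber one at (558,347), a smaller white one at (634,341), a turquoise one at (510,445) and a black one at (618,419). The larger white one fits the description. The box is at (415,290) with its cover slightly ajar, the bar at (420,328), the timer head at (191,341), and the lamp, bottle and marker sit around them.

Run:
```python
from h import *
from scipy import ndimage as N
for n in('top','side'):
    c=cam(n);P=cloud(c);im=c['color'].astype(int);hsv=cv2.cvtColor(c['color'],cv2.COLOR_RGB2HSV)
    m=(P[...,2]>9)&(P[...,2]<250)&(P[...,0]>150)&(P[...,0]<1000)&(abs(P[...,1])<600)&(c['depth']>0)
    L,k=N.label(m)
    print(n,k)
    for i in range(1,k+1):
        q=P[L==i]
        if len(q)<60: continue
        v,u=np.nonzero(L==i); zt=np.percentile(q[:,2],90)
        top=q[abs(q[:,2]-zt)<5][:,:2].astype(np.float32); r=cv2.minAreaRect(top)
        print(i,len(q),'px',u.mean().round(),v.mean().round(),'z90',zt.round(1),'zmax',q[:,2].max().round(1),'rect',np.round(r[0],1),np.round(r[1],1),round(r[2],1),'rgb',np.median(im[L==i],0))
    # orange label on cover -> plane fit
    o=(hsv[...,0]<20)&(hsv[...,1]>180)&(hsv[...,2]>150)&(P[...,2]>62); L2,k2=N.label(o); s=N.sum(o,L2,range(1,k2+1)); q=P[L2==1+np.argmax(s)]
    cc=q.mean(0);n_=np.linalg.svd(q-cc,full_matrices=False)[2][2];n_*=np.sign(n_[2]);r=cv2.minAreaRect(q[:,:2].astype(np.float32))
    print('label',len(q),cc.round(1),'normal',n_.round(4),'tilt',np.arccos(n_[2]).round(3),'az',np.degrees(np.arctan2(n_[1],n_[0])).round(1),r)
    # bar: points well above cover plane
    d=(P-cc)@n_; b=(d>28)&(d<60)&(np.linalg.norm(P[...,:2]-cc[:2],axis=-1)<150)&(c['depth']>0)
    q=P[b]; print('bar',len(q),q.mean(0).round(1),'dmax',np.percentile(d[b],95).round(1),cv2.minAreaRect(q[:,:2].astype(np.float32)))
    if n=='top': save(c,'crop0',(330,190,500,350),4)
```

```text
top 132
25 2128 px 273.0 125.0 z90 82.3 zmax 94.2 rect [795.3  -3.2] [ 18.5 116.6] 2.5 rgb [138.  144.5 142.5]
53 851 px 139.0 163.0 z90 183.9 zmax 193.3 rect [646.4 344.9] [55.4 12.4] 21.0 rgb [197. 196. 196.]
57 7905 px 288.0 202.0 z90 112.7 zmax 159.9 rect [498.9 -63.1] [ 60.4 249.2] 9.4 rgb [219. 232. 236.]
63 337 px 400.0 175.0 z90 21.9 zmax 25.7 rect [ 664.2 -361.6] [ 19.3 134.1] 9.0 rgb [209. 214. 210.]
84 1091 px 390.0 243.0 z90 27.2 zmax 34.7 rect [ 472.3 -330.5] [136.7  55.4] 11.0 rgb [255. 255. 255.]
88 595 px 444.0 239.0 z90 21.0 zmax 27.6 rect [ 487.5 -477.8] [ 41.1 104.9] 38.9 rgb [254. 255. 254.]
89 1642 px 141.0 242.0 z90 113.4 zmax 120.6 rect [456.4 337.8] [51.9 53.1] 6.5 rgb [240. 245. 243.]
108 533 px 432.0 294.0 z90 20.0 zmax 24.9 rect [ 340.2 -440.6] [38.2 97.1] 88.0 rgb [131.  87.  43.]
112 1159 px 357.0 312.0 z90 27.6 zmax 34.2 rect [ 288.9 -238.1] [138.   53.9] 23.5 rgb [ 70. 237. 238.]
label 1803 [581.  -48.4  94.1] normal [0.9589 0.16   0.2343] tilt 1.334 az 9.5 ((472.4515380859375, -68.42877960205078), (304.4568176269531, 168.64756774902344), 10.20242023468
[... 770 characters left out ...]
 27.6 zmax 30.7 rect [ 290. -241.] [137.5  55.8] 23.5 rgb [ 70.  186.  188.5]
41 1935 px 301.0 342.0 z90 27.3 zmax 30.9 rect [ 472.7 -333.2] [138.5  55.2] 11.5 rgb [244. 248. 248.]
42 1159 px 340.0 406.0 z90 21.1 zmax 23.6 rect [ 488.6 -479.9] [ 41.7 104.1] 39.6 rgb [252. 254. 254.]
43 387 px 272.0 414.0 z90 19.8 zmax 22.5 rect [ 356.2 -429.2] [26.3 80.7] 68.3 rgb [82. 60. 35.]
label 1542 [581.2 -53.6  92.1] normal [0.766  0.2166 0.6053] tilt 0.921 az 15.8 ((493.8739013671875, -303.21368408203125), (714.0927734375, 145.3073272705078), 70.87943267822266)
bar 1354 [655.5 -40.7  65.2] dmax 58.1 ((672.8468017578125, -28.064468383789062), (103.39701843261719, 256.6253662109375), 18.3848934173584)
```

View pics/crop0.png

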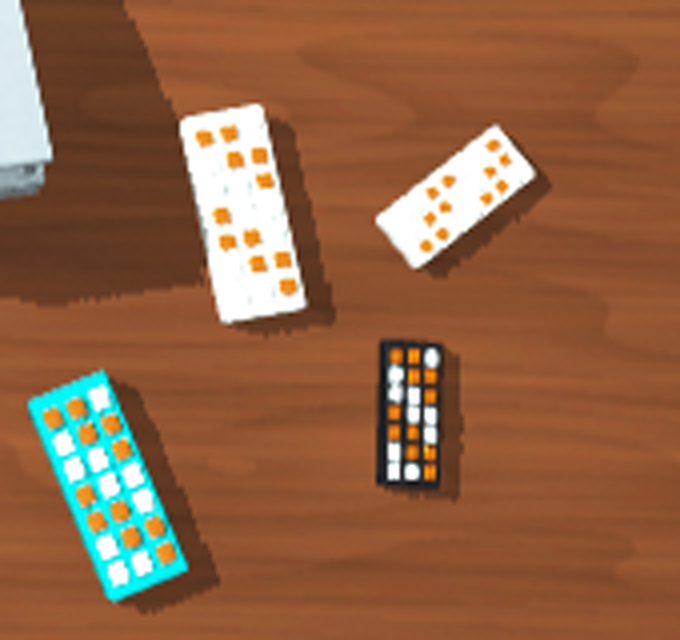

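The crop confirms the larger white tray, at crop (242,213), centre about (472,-332), long axis about 11° off world x, top about 27 mm up. My cover plane fit was wrong because the mask took in other points, so I'll redo it robustly.

Run:
```python
from h import *
for n,bx in(('top',(230,150,350,260)),('side',(225,160,365,290))):
    c=cam(n);P=cloud(c);hsv=cv2.cvtColor(c['color'],cv2.COLOR_RGB2HSV)
    w=np.zeros(P.shape[:2],bool); w[bx[1]:bx[3],bx[0]:bx[2]]=1
    o=w&(hsv[...,0]<22)&(hsv[...,1]>190)&(P[...,2]>62)&(P[...,2]<150)&(c['depth']>0)
    o=cv2.erode(o.astype(np.uint8),np.ones((5,5)))>0
    q=P[o]
    for _ in range(4):
        A=np.c_[q[:,:2],np.ones(len(q))];s=np.linalg.lstsq(A,q[:,2],rcond=None)[0];r=q[:,2]-A@s;q=q[abs(r)<max(2*r.std(),1)]
    nn=np.r_[-s[:2],1];nn/=np.linalg.norm(nn);cc=q.mean(0)
    rect=cv2.minAreaRect(q[:,:2].astype(np.float32))
    print(n,len(q),'c',cc.round(1),'n',nn.round(4),'th',np.arccos(nn[2]).round(3),'az',np.degrees(np.arctan2(nn[1],nn[0])).round(1),np.round(rect[0],1),np.round(rect[1],1),round(rect[2],1))
    d=(P-cc)@nn
    g=w&(c['depth']>0)&(P[...,2]>60)
    b=g&(d>32)&(d<48); q=P[b]
    r=cv2.minAreaRect(q[:,:2].astype(np.float32))
    print(' bar',len(q),q.mean(0).round(1),np.round(r[0],1),np.round(r[1],1),round(r[2],1),'d med',np.median(d[b]).round(1))
    k=g&(abs(d)<4)
    r=cv2.minAreaRect(P[k][:,:2].astype(np.float32)); print(' cover',np.round(r[0],1),np.round(r[1],1),round(r[2],1))
    if n=='top':
        print(' cover corners',[np.round(p,1).tolist() for p in cv2.boxPoints(r)])
```

```text
top 1027 c [582.9 -52.6  89.2] n [0.2448 0.0434 0.9686] th 0.251 az 10.0 [582.5 -48.4] [ 66.5 156.3] 10.0
 bar 214 [488.9 -64.1 153.5] [489.2 -64.6] [ 13.8 107.9] 10.9 d med 38.8
 cover [567.6 -50.9] [198.3 249.6] 9.8
 cover corners [[448.6000061035156, 55.20000076293945], [491.20001220703125, -190.6999969482422], [686.5999755859375, -156.89999389648438], [644.0, 89.0]]
side 36 c [589.9 -96.3  90.2] n [0.2304 0.0315 0.9726] th 0.235 az 7.8 [596.2 -64.7] [103.9  46.1] 89.8
 bar 341 [588.8 -46.2 130.4] [644.3 -36. ] [331.4 109.1] 11.3 d med 40.5
 cover [566.6 -52.5] [197.6 250.8] 10.1
```

```bash
cat >> h.py <<'E'
from scipy.spatial.transform import Rotation as Ro
PSI=np.radians(9.9); E=np.array([np.cos(PSI),np.sin(PSI),0]); H=np.array([661.1,-34.6,60.]); BED=H-100*E-[0,0,54]
def tool():
    o=bot.get_obs(); return o,np.array(o['tool_pos']),Ro.from_euler('xyz',o['tcp_rot']).as_matrix()
def bar(th): return H+E*(-190*np.cos(th)+44*np.sin(th))+np.array([0,0,190*np.sin(th)+44*np.cos(th)])
def plan(*pts,yaw=None):
    o,p,R=tool(); a=np.degrees(np.arctan2(R[1,1],R[0,1]))
    print('t %.2f'%o['time'],'tcp',p.round(1),'R',R.round(3).tolist(),'jaw az %.1f'%a,'F',np.round(o['contact_force'],1),'w %.1f'%o['grip_width'],'q',np.round(o['joint_positions'],2))
    if yaw is not None:
        s=(yaw-a+90)%180-90; print(' turn about tool x (deg): %.1f'%-s, 'alt %.1f'%(-s+180*np.sign(s)))
    for t in pts: print(' to',np.round(t,1),'shift m',((np.array(t)-p)@R/1000).round(4))
E
python3 - <<'E'
from h import *
b=bar(.25); print(b,BED,bar(0),bar(1.75))
plan(b+[0,0,60],b-[0,0,15],yaw=9.9)
E
```

```text
[490.47159175 -64.37942441 149.63889881] [562.58906738 -51.79291003   6.        ] [473.92922803 -67.26652905 104.        ] [737.11313609 -21.33358403 239.11450346]
t 0.30 tcp [142.4 505.2 187.9] R [[-0.0, 0.271, 0.962], [-0.0, 0.962, -0.271], [-1.0, -0.0, -0.0]] jaw az 74.3 F [-0.4  0.2  0.2] w 91.8 q [ 1.15  0.34  1.52  0.    1.28 -0.15]
 turn about tool x (deg): 64.4 alt -115.6
 to [490.5 -64.4 209.6] shift m [-0.0216 -0.4537  0.4896]
 to [490.5 -64.4 134.6] shift m [ 0.0534 -0.4537  0.4896]
```

Request:
step_arm([
  [[-0.004,-0.027,0.029,0],[-0.008,-0.054,0.058,0],[-0.012,-0.081,0.087,0],[-0.016,-0.108,0.116,0],[-0.02,-0.136,0.147,0]],
], jaw=0)

```text
time: 0.72
tool_pos: [247.1, 333.2, 208.1]
tcp_rot: [-1.307, 1.571, -1.581]
contact_force: [1.6, -0.1, 0.4]
grip_width: 91.8
```

Request:
step_arm([
  [[0,-0.027,0.029,0],[0,-0.054,0.058,0],[0,-0.081,0.087,0],[0,-0.108,0.116,0],[0,-0.136,0.147,0]],
])

```text
time: 1.13
tool_pos: [352.2, 160.9, 208.4]
tcp_rot: [0.451, 1.57, 0.177]
contact_force: [1.5, -0.1, 0.4]
grip_width: 91.7
```

Request:
step_arm([
  [[0,-0.027,0.029,6.4],[0,-0.054,0.058,12.8],[0,-0.081,0.087,19.2],[0,-0.108,0.116,25.6],[0,-0.136,0.147,32]],
])

```text
time: 1.55
tool_pos: [457.4, -11.5, 208.6]
tcp_rot: [1.121, 1.57, 0.284]
contact_force: [2.1, 0.7, 0.2]
grip_width: 92.1
```

Run:
```python
from h import *
b=bar(.25)
plan(b+[0,0,60],b-[0,0,15],yaw=9.9)
```

```text
t 1.55 tcp [457.4 -11.5 208.6] R [[0.001, 0.743, 0.669], [0.0, 0.669, -0.743], [-1.0, 0.001, 0.0]] jaw az 42.0 F [2.1 0.7 0.2] w 92.1 q [-0.19  0.2   1.66  0.    1.28 -0.93]
 turn about tool x (deg): 32.1 alt -147.9
 to [490.5 -64.4 209.6] shift m [-0.001  -0.0108  0.0614]
 to [490.5 -64.4 134.6] shift m [ 0.074  -0.0109  0.0614]
```

Request:
step_arm([
  [[0,-0.002,0.012,6.4],[0,-0.004,0.025,12.8],[0,-0.006,0.037,19.2],[0,-0.009,0.049,25.6],[0,-0.011,0.061,32]],
])

```text
time: 1.97
tool_pos: [490.2, -64.9, 208.5]
tcp_rot: [1.919, 1.57, 0.516]
contact_force: [-0.7, -0.2, 0.1]
grip_width: 92.1
```

Run:
```python
from h import *
b=bar(.25)
plan(b-[0,0,15],yaw=9.9)
c=cam('wrist');save(c,'w1',s=1.4)
P=cloud(c); print(-c['R'].T@c['t'])
m=(c['depth']>0)&(P[...,2]>143)&(P[...,2]<165)&(np.linalg.norm(P[...,:2]-b[:2],axis=-1)<75)
q=P[m]; print(len(q),q.mean(0),np.percentile(q[:,2],[50,95]),cv2.minAreaRect(q[:,:2].astype(np.float32)))
```

```text
t 1.97 tcp [490.2 -64.9 208.5] R [[0.001, 0.986, 0.168], [0.0, 0.168, -0.986], [-1.0, 0.001, -0.0]] jaw az 9.7 F [-0.7 -0.2  0.1] w 92.1 q [-0.29  0.27  1.57  0.    1.3  -0.46]
 turn about tool x (deg): -0.2 alt 179.8
 to [490.5 -64.4 134.6] shift m [ 0.0739  0.0003 -0.0005]
[476.37641685  11.71729795 405.65970185]
1543 [489.46744647 -61.01999417 153.88540189] [154.26545403 155.88529676] ((489.5712585449219, -64.52276611328125), (12.49651050567627, 110.77239990234375), 9.757134437561035)
```

View pics/w1.png

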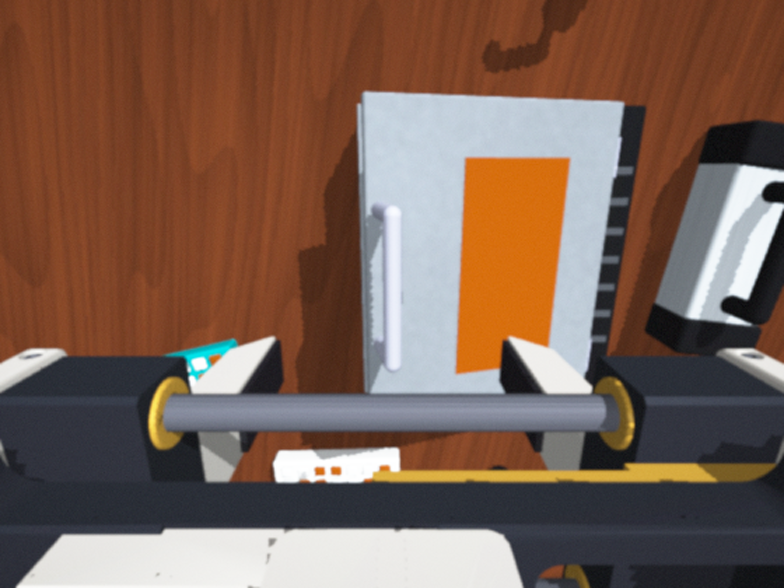

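The wrist view shows the bar at (392,290), between the open fingers and parallel to the pads. It measures (489.6,-64.5) with its top at z≈156, which agrees with the model to 1 mm. I'll descend and close.

Request:
step_arm([
  [[0.02,0,0,0],[0.04,0,0,0],[0.055,0,0,0],[0.067,0,0,0],[0.074,0,0,0]],
])

```text
time: 2.43
tool_pos: [490.6, -66.1, 133.1]
tcp_rot: [-1.673, 1.57, -3.08]
contact_force: [-0.0, -0.8, 0.1]
grip_width: 91.8
```

Request:
step_arm([
  [[0,0,0,0],[0,0,0,0],[0,0,0,0],[0,0,0,0],[0,0,0,0]],
], jaw=1)

```text
time: 2.85
tool_pos: [491.0, -66.2, 133.8]
tcp_rot: [1.029, 1.57, -0.378]
contact_force: [-0.3, -0.5, 0.4]
grip_width: 62.7
```

Request:
step_arm([
  [[0,0,0,0],[0,0,0,0],[0,0,0,0],[0,0,0,0],[0,0,0,0]],
])

```text
time: 3.27
tool_pos: [491.0, -66.1, 133.8]
tcp_rot: [0.99, 1.57, -0.417]
contact_force: [-0.3, 0.3, 0.7]
grip_width: 30.1
```

Run:
```python
from h import *
plan()
# increments of bar in world horiz (along E) and z, at fixed pose, for the whole arc
for th in np.arange(.25,1.78,.05): print(round(th,2),((bar(th)-bar(.25))@E).round(1),(bar(th)-bar(.25))[2].round(1))
```

```text
t 3.27 tcp [491.  -66.1 133.8] R [[0.001, 0.987, 0.163], [-0.0, 0.163, -0.987], [-1.0, 0.001, 0.001]] jaw az 9.4 F [-0.3  0.3  0.7] w 30.1 q [-0.29  0.34  1.69 -0.    1.11 -0.45]
0.25 0.0 0.0
0.3 4.7 8.5
0.35 9.8 16.8
0.4 15.3 24.9
0.45 21.3 32.6
0.5 27.6 40.1
0.55 34.2 47.2
0.6 41.2 54.0
0.65 48.6 60.4
0.7 56.2 66.4
0.75 64.2 72.1
0.8 72.4 77.3
0.85 80.9 82.1
0.9 89.6 86.5
0.95 98.5 90.5
1.0 107.6 94.0
1.05 116.8 97.1
1.1 126.2 99.6
1.15 135.8 101.8
1.2 145.4 103.4
1.25 155.1 104.5
1.3 164.8 105.2
1.35 174.5 105.4
1.4 184.3 105.1
1.45 194.0 104.3
1.5 203.7 103.0
1.55 213.2 101.2
1.6 222.7 99.0
1.65 232.1 96.3
1.7 241.3 93.1
1.75 250.4 89.5
```

Request:
step_arm([
  [[0,0,0,0],[0,0,0,0],[0,0,0,0],[0,0,0,0],[0,0,0,0]],
])

```text
time: 3.68
tool_pos: [491.0, -66.1, 133.8]
tcp_rot: [1.0, 1.57, -0.407]
contact_force: [0.3, -0.6, 0.8]
grip_width: 1.0
```

Request:
step_arm([
  [[-0.0085,0.0047,0,0],[-0.0168,0.0098,0,0],[-0.0249,0.0153,0,0],[-0.0326,0.0213,0,0],[-0.04,0.0276,0,0]],
])

```text
time: 4.1
tool_pos: [518.4, -61.6, 174.3]
tcp_rot: [0.977, 1.57, -0.43]
contact_force: [0.4, -0.0, -0.2]
grip_width: 0.3
```

Run:
```python
from h import *
plan(*[bar(t)-[0,0,15] for t in (.5,.6,.7,.8,.9,1.)],yaw=9.9)
```

```text
t 4.10 tcp [518.4 -61.6 174.3] R [[0.001, 0.987, 0.163], [-0.0, 0.163, -0.987], [-1.0, 0.001, 0.001]] jaw az 9.4 F [ 0.4 -0.  -0.2] w 0.3 q [-0.27  0.35  1.56 -0.    1.24 -0.43]
 turn about tool x (deg): -0.5 alt 179.5
 to [517.6 -59.6 174.7] shift m [-0.0005 -0.0005 -0.0021]
 to [531.1 -57.3 188.6] shift m [-0.0143  0.0132 -0.0022]
 to [545.9 -54.7 201.1] shift m [-0.0268  0.0282 -0.0023]
 to [561.8 -51.9 212. ] shift m [-0.0377  0.0444 -0.0024]
 to [578.7 -49.  221.2] shift m [-0.0469  0.0616 -0.0026]
 to [596.4 -45.9 228.7] shift m [-0.0543  0.0796 -0.0027]
```

The fingers shut to 0 mm, so they missed the bar. I'll look before moving again.

Run:
```python
from h import *
c=cam('side');P=cloud(c);save(c,'s1',(200,110,400,260),4)
c=cam('wrist'); 
b=bar(.25);P=cloud(c);m=(c['depth']>0)&(P[...,2]>60)&(P[...,2]<165)&(np.linalg.norm(P[...,:2]-b[:2],axis=-1)<90)
q=P[m];print(np.percentile(q[:,2],[5,50,95,99]))
m2=m&(P[...,2]>np.percentile(q[:,2],99)-12);print(P[m2].mean(0),cv2.minAreaRect(P[m2][:,:2].astype(np.float32)))
# project TCP
p=tool()[1];x=c['R']@p+c['t'];print('tcp px',c['f']*x[:2]/x[2]+[c['cx'],c['cy']])
```

```text
[ 93.4486928  105.79471053 154.38832798 155.59541134]
[488.02620534 -48.72823692 153.88990147] ((487.9276428222656, -51.685997009277344), (12.595833778381348, 84.46105194091797), 10.379861831665039)
tcp px [279.08025828 232.19225418]
```

View pics/s1.png

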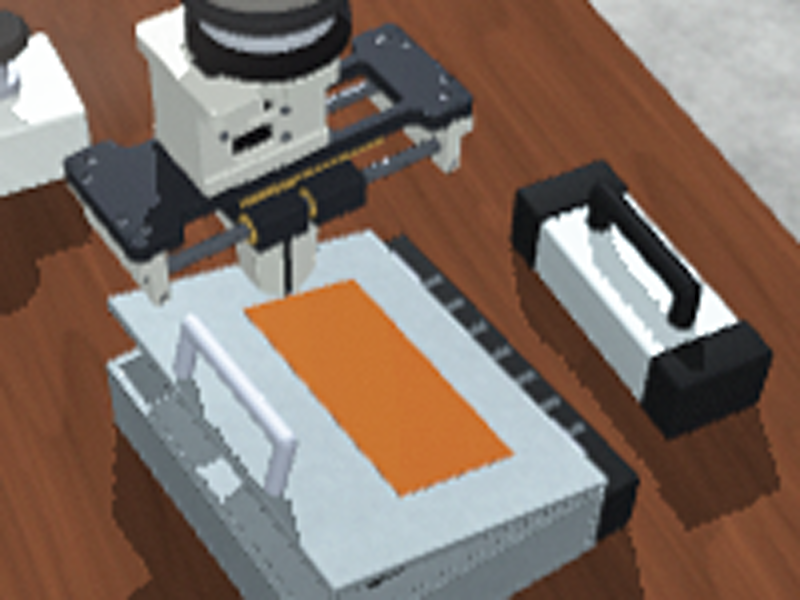

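Run:
```python
from h import *
p=tool()[1]
for n in('side','top','wrist'):
    c=cam(n);x=c['R']@p+c['t'];print(n,'tcp px',(c['f']*x[:2]/x[2]+[c['cx'],c['cy']]).round(1), 'z',x[2].round(1))
    if n=='side':
        for u,v in((270,181),(268,178),(272,178),(275,175),(264,180)): print((u,v),pt(c,u,v).round(1),c['color'][v,u])
    if n=='wrist': print(-c['R'].T@c['t'], c['R'].round(3).tolist()); save(c,'w2',s=1.4)
```

```text
side tcp px [270.4 192.7] z 894.7
(270, 181) [515.4 -72.4 224.3] [180 186 180]
(268, 178) [510.4 -74.7 237.7] [173 180 174]
(272, 178) [521.1 -69.9 228.5] [22 25 27]
(275, 175) [527.2 -71.9 236.8] [173 180 173]
(264, 180) [502.4 -72.4 232.9] [155 160 157]
top tcp px [292.8 213.9] z 1218.2
wrist tcp px [282.4 234. ] z 210.0
[504.42935368  15.28485993 370.52034009] [[0.987, 0.162, 0.0], [0.155, -0.945, 0.288], [0.047, -0.285, -0.958]]
```

View pics/w2.png

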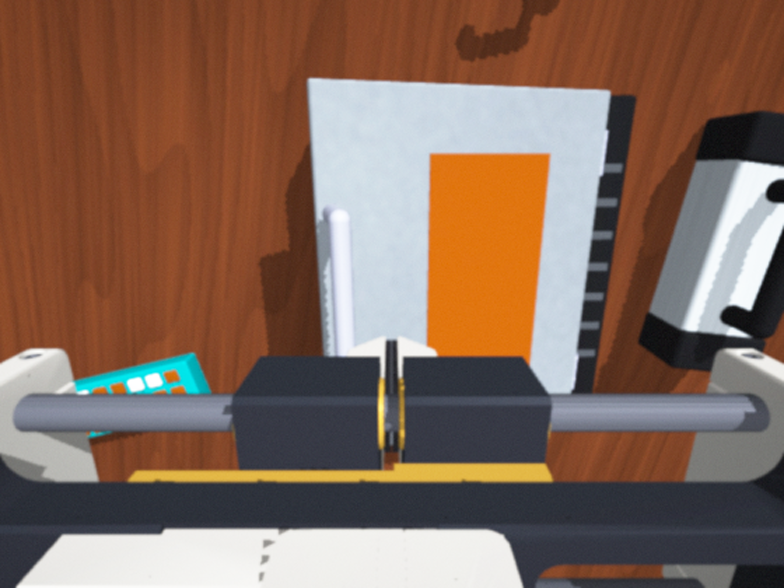

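Run:
```python
from h import *
p=tool()[1];print(p)
for n in('side','top','wrist'):
    c=cam(n);P=cloud(c)
    m=(c['depth']>0)&(np.linalg.norm(P[...,:2]-p[:2],axis=-1)<45)&(P[...,2]>160)&(P[...,2]<330)
    v,u=np.nonzero(m)
    if not len(u): continue
    q=P[m]; i=np.argsort(q[:,2])[:len(q)//12+1]
    print(n,len(u),'lowest',np.c_[u[i],v[i],q[i]].round(0)[:12].tolist())
    if n=='side':
        col=271
        for v in range(165,205,2): print(v,P[v,col].round(0),c['color'][v,col],end=';')
        print()
    if n=='wrist':
        for v in range(225,300,4): print(v,P[v,270].round(0),c['color'][v,270],end=';')
```

```text
[517.51964713 -61.52339411 173.21139764]
side 936 lowest [[272.0, 183.0, 521.0, -70.0, 214.0], [270.0, 185.0, 514.0, -74.0, 214.0], [271.0, 183.0, 518.0, -70.0, 214.0], [270.0, 184.0, 515.0, -72.0, 215.0], [274.0, 181.0, 526.0, -68.0, 216.0], [272.0, 182.0, 521.0, -69.0, 216.0], [273.0, 183.0, 522.0, -73.0, 216.0], [271.0, 182.0, 519.0, -69.0, 217.0], [269.0, 184.0, 513.0, -73.0, 217.0], [274.0, 182.0, 524.0, -72.0, 217.0], [273.0, 182.0, 522.0, -72.0, 218.0], [269.0, 183.0, 513.0, -72.0, 219.0]]
165 [509. -99. 298.] [31 33 38];167 [ 508. -101.  294.] [33 36 42];169 [508. -99. 287.] [26 29 34];171 [519. -71. 251.] [22 24 25];173 [520. -69. 243.] [24 26 28];175 [519. -69. 238.] [25 26 28];177 [519. -69. 231.] [24 27 29];179 [518. -71. 228.] [31 34 35];181 [518. -70. 221.] [31 33 35];183 [518. -70. 214.] [57 45 40];185 [556.  28.  94.] [206 121  55];187 [553.  21.  96.] [202 118  49];189 [551.  15.  95.] [204 119  52];191 [548.   9.  95.] [203 120  53];193 [545.   1.  97.] [204 121  55];195 [542.  -5.  98.] [203 119  53];197 [540. -11.  97.] [204 117  50];199 [537. -19. 100.] [197 124 
[... 544 characters left out ...]
, 213.0], [281.0, 243.0, 516.0, -52.0, 213.0]]
225 [511. -81. 108.] [200 214 224];229 [512. -85. 106.] [204 216 225];233 [512. -89. 108.] [200 214 225];237 [513. -93. 107.] [198 210 222];241 [510. -52. 212.] [229 231 233];245 [510. -52. 218.] [244 243 241];249 [510. -52. 225.] [244 243 241];253 [510. -52. 229.] [237 236 234];257 [508. -27. 285.] [76 77 84];261 [508. -27. 288.] [63 68 74];265 [508. -27. 290.] [62 64 72];269 [508. -27. 292.] [75 71 63];273 [508. -26. 296.] [122 102  64];277 [509. -27. 297.] [159 127  69];281 [509. -26. 300.] [168 136  67];285 [509. -27. 301.] [216 177  89];289 [509. -27. 302.] [230 196 103];293 [509. -29. 302.] [231 197  99];297 [509. -30. 302.] [223 182  86];
```

In the wrist view and both depth clouds the closed fingertips (wrist pixel (279,241)) sit at z≈213, while the reported TCP is at z=173. The real tips are therefore about 39 mm above the reported TCP. The missed grasp fits this, so I'll use that offset and re-check it with the jaws open.

Request:
step_arm([
  [[0,-0.006,0,0],[0,-0.012,0,0],[0,-0.018,0,0],[0,-0.023,0,0],[0,-0.028,-0.001,-0.5]],
], jaw=0)

```text
time: 4.92
tool_pos: [489.1, -65.4, 173.4]
tcp_rot: [-0.13, 1.571, -1.528]
contact_force: [-0.3, -0.9, 0.8]
grip_width: 29.1
```

Request:
step_arm([
  [[0,0,0,0],[0,0,0,0],[0,0,0,0],[0,0,0,0],[0,0,0,0]],
])

```text
time: 5.33
tool_pos: [489.3, -65.4, 173.4]
tcp_rot: [-0.162, 1.571, -1.56]
contact_force: [0.1, 0.2, 1.0]
grip_width: 62.7
```

Request:
step_arm([
  [[0,0,0,0],[0,0,0,0],[0,0,0,0],[0,0,0,0],[0,0,0,0]],
])

```text
time: 5.75
tool_pos: [489.3, -65.4, 173.3]
tcp_rot: [-0.188, 1.571, -1.586]
contact_force: [0.1, 0.7, -0.3]
grip_width: 90.6
```

```bash
cat >> h.py <<'E'
OFF=np.array([0,0,-39.])   # reported TCP = true tip + OFF
E
python3 - <<'E'
from h import *
b=bar(.25)
plan(b-[0,0,14]+OFF,yaw=9.9)
p=tool()[1]
c=cam('wrist');P=cloud(c)
for s in(1,-1):
    m=(c['depth']>0)&(np.linalg.norm(P[...,:2]-p[:2]-s*55*E[:2],axis=-1)<22)&(P[...,2]>165)&(P[...,2]<280)
    q=P[m];print(len(q),np.percentile(q[:,2],[0,1,5,20]).round(1),np.ptp(q@E).round(1), np.percentile((q-p)@E,[2,98]).round(1)) if len(q) else print('none')
E
```

```text
t 5.75 tcp [489.3 -65.4 173.3] R [[-0.0, 0.985, 0.172], [-0.0, 0.172, -0.985], [-1.0, -0.0, 0.0]] jaw az 9.9 F [ 0.1  0.7 -0.3] w 90.6 q [-0.29  0.3   1.63 -0.    1.21 -0.46]
 turn about tool x (deg): -0.0 alt 180.0
 to [490.5 -64.4  96.6] shift m [ 0.0767  0.0013 -0.0008]
2690 [211.8 213.4 217.8 228.5] 19.0 [44.7 61.4]
2812 [211.4 213.5 218.1 229. ] 19.2 [-62.4 -45.8]
```

Request:
step_arm([
  [[0.02,0.001,0,0],[0.04,0.001,0,0],[0.056,0.001,0,0],[0.068,0.001,0,0],[0.076,0.001,0,0]],
])

```text
time: 6.22
tool_pos: [489.6, -65.1, 96.0]
tcp_rot: [-1.877, 1.569, 3.008]
contact_force: [0.6, 0.1, 0.8]
grip_width: 91.9
```

Request:
step_arm([
  [[0,0,0,0],[0,0,0,0],[0,0,0,0],[0,0,0,0],[0,0,0,0]],
], jaw=1)

```text
time: 6.63
tool_pos: [490.2, -65.2, 96.8]
tcp_rot: [-0.994, 1.571, -2.392]
contact_force: [0.8, -0.3, 0.4]
grip_width: 62.8
```

Request:
step_arm([
  [[0,0,0,0],[0,0,0,0],[0,0,0,0],[0,0,0,0],[0,0,0,0]],
])

```text
time: 7.05
tool_pos: [490.1, -65.2, 96.8]
tcp_rot: [-1.1, 1.571, -2.498]
contact_force: [-0.0, -0.7, 0.8]
grip_width: 29.8
```

Request:
step_arm([
  [[0,0,0,0],[0,0,0,0],[0,0,0,0],[0,0,0,0],[0,0,0,0]],
])

```text
time: 7.47
tool_pos: [490.8, -65.1, 96.8]
tcp_rot: [1.323, 1.57, -0.075]
contact_force: [4.9, 1.1, -2.9]
grip_width: 11.2
```

The bar is pinched at 11.2 mm, so I'll swing the cover up along the arc.

Request:
step_arm([
  [[-0.0085,0.0047,0,0],[-0.0168,0.0098,0,0],[-0.0249,0.0153,0,0],[-0.0326,0.0213,0,0],[-0.04,0.0276,0,0]],
])

```text
time: 7.88
tool_pos: [515.8, -60.7, 136.1]
tcp_rot: [-1.666, 1.566, -3.065]
contact_force: [-4.7, -1.9, -1.7]
grip_width: 10.9
```

Run:
```python
from h import *
plan(*[bar(t)-[0,0,14]+OFF for t in (.5,.6,.7,.8,.9,1.)],yaw=9.9)
```

```text
t 7.88 tcp [515.8 -60.7 136.1] R [[-0.005, 0.985, 0.172], [-0.0, 0.172, -0.985], [-1.0, -0.005, -0.0]] jaw az 9.9 F [-4.7 -1.9 -1.7] w 10.9 q [-0.26  0.38  1.62 -0.    1.15 -0.44]
 turn about tool x (deg): -0.0 alt 180.0
 to [517.6 -59.6 136.7] shift m [-0.0006  0.002  -0.0007]
 to [531.1 -57.3 150.6] shift m [-0.0146  0.0156 -0.0007]
 to [545.9 -54.7 163.1] shift m [-0.0271  0.0306 -0.0007]
 to [561.8 -51.9 174. ] shift m [-0.0381  0.0467 -0.0007]
 to [578.7 -49.  183.2] shift m [-0.0474  0.0638 -0.0007]
 to [596.4 -45.9 190.7] shift m [-0.055   0.0818 -0.0007]
```

Forces are low and the tracking is good, so I'll carry on.

Request:
step_arm([
  [[-0.0144,0.0146,0,0],[-0.0269,0.0296,0,0],[-0.0379,0.0457,0,0],[-0.0472,0.0628,0,0],[-0.055,0.081,0,0]],
])

```text
time: 8.3
tool_pos: [593.9, -47.3, 192.6]
tcp_rot: [-1.546, 1.561, -2.944]
contact_force: [-4.8, -1.6, 3.2]
grip_width: 11.2
```

Run:
```python
from h import *
plan(*[bar(t)-[0,0,14]+OFF for t in (1,1.08,1.16,1.24,1.32,1.4)],yaw=9.9)
```

```text
t 8.30 tcp [593.9 -47.3 192.6] R [[-0.009, 0.985, 0.171], [-0.002, 0.171, -0.985], [-1.0, -0.009, 0.0]] jaw az 9.9 F [-4.8 -1.6  3.2] w 11.2 q [-0.21  0.48  1.3  -0.    1.37 -0.38]
 turn about tool x (deg): -0.0 alt 180.0
 to [596.4 -45.9 190.7] shift m [ 0.0019  0.0028 -0.001 ]
 to [611.1 -43.3 195.3] shift m [-0.0029  0.0176 -0.001 ]
 to [626.1 -40.7 198.8] shift m [-0.0065  0.0328 -0.001 ]
 to [641.3 -38.1 201. ] shift m [-0.0088  0.0482 -0.001 ]
 to [656.6 -35.4 202. ] shift m [-0.01    0.0638 -0.001 ]
 to [672.  -32.7 201.7] shift m [-0.0099  0.0794 -0.001 ]
```

Request:
step_arm([
  [[-0.004,0.0165,-0.001,0],[-0.0075,0.032,-0.001,0],[-0.0098,0.0475,-0.001,0],[-0.011,0.063,-0.001,0],[-0.0109,0.079,-0.001,0]],
])

```text
time: 8.72
tool_pos: [671.0, -33.9, 203.6]
tcp_rot: [-1.411, 1.559, -2.81]
contact_force: [-2.6, -3.0, -2.2]
grip_width: 10.9
```

Run:
```python
from h import *
plan(*[bar(t)-[0,0,14]+OFF for t in (1.4,1.48,1.55,1.62,1.69,1.75)],yaw=9.9)
```

```text
t 8.72 tcp [671.  -33.9 203.6] R [[-0.011, 0.985, 0.171], [-0.004, 0.171, -0.985], [-1.0, -0.012, 0.002]] jaw az 9.8 F [-2.6 -3.  -2.2] w 10.9 q [-0.16  0.63  1.02 -0.01  1.51 -0.33]
 turn about tool x (deg): -0.1 alt 179.9
 to [672.  -32.7 201.7] shift m [ 0.0018  0.0012 -0.0011]
 to [687.3 -30.  200.2] shift m [ 0.0031  0.0167 -0.0011]
 to [700.5 -27.7 197.9] shift m [ 0.0053  0.0302 -0.0011]
 to [713.6 -25.4 194.6] shift m [ 0.0084  0.0435 -0.0011]
 to [726.4 -23.2 190.4] shift m [ 0.0125  0.0565 -0.0011]
 to [737.1 -21.3 186.1] shift m [ 0.0166  0.0675 -0.0012]
```

Request:
step_arm([
  [[0.0015,0.016,0,0],[0.004,0.03,0,0],[0.007,0.043,0,0],[0.011,0.056,0,0],[0.015,0.0665,0,0]],
])

```text
time: 9.13
tool_pos: [736.0, -23.0, 187.5]
tcp_rot: [-1.416, 1.556, -2.816]
contact_force: [-3.0, -1.1, 1.2]
grip_width: 10.8
```

Request:
step_arm([
  [[0,0,0,0],[0,0,0,0],[0,0,0,0],[0,0,0,0],[0,0,0,0]],
], jaw=0.7)

```text
time: 9.55
tool_pos: [735.7, -23.1, 187.9]
tcp_rot: [-1.406, 1.556, -2.806]
contact_force: [-0.7, -0.4, 0.1]
grip_width: 27.8
```

Run:
```python
from h import *
plan()
```

```text
t 9.55 tcp [735.7 -23.1 187.9] R [[-0.014, 0.985, 0.17], [-0.005, 0.17, -0.985], [-1.0, -0.014, 0.002]] jaw az 9.8 F [-0.7 -0.4  0.1] w 27.8 q [-0.13  0.78  0.77 -0.01  1.61 -0.3 ]
```

Request:
step_arm([
  [[-0.015,0,0,0],[-0.03,0,0,0],[-0.045,0,0,0],[-0.058,0,0,0],[-0.07,0,0,0]],
])

```text
time: 9.97
tool_pos: [736.5, -22.8, 259.5]
tcp_rot: [-1.371, 1.557, -2.771]
contact_force: [0.8, -0.8, 0.7]
grip_width: 27.8
```

Run:
```python
from h import *
T=np.array([472.5,-332,0])
plan(np.r_[T[:2],257],yaw=11.2-90)
c=cam('top');P=cloud(c)
m=(c['depth']>0)&(P[...,2]>70)&(P[...,2]<262)&(abs((P-H)[...,:2]@E[:2]-30)<90)&(abs(P[...,1]+34)<170)
save(c,'t2',(180,130,420,310),3.2)
```

```text
t 9.97 tcp [736.5 -22.8 259.5] R [[-0.013, 0.985, 0.17], [-0.005, 0.17, -0.985], [-1.0, -0.013, 0.003]] jaw az 9.8 F [ 0.8 -0.8  0.7] w 27.8 q [-0.13  0.78  0.58 -0.01  1.79 -0.3 ]
 turn about tool x (deg): 88.6 alt -91.4
 to [ 472.5 -332.   257. ] shift m [ 0.0074 -0.3127  0.2597]
```

View pics/t2.png

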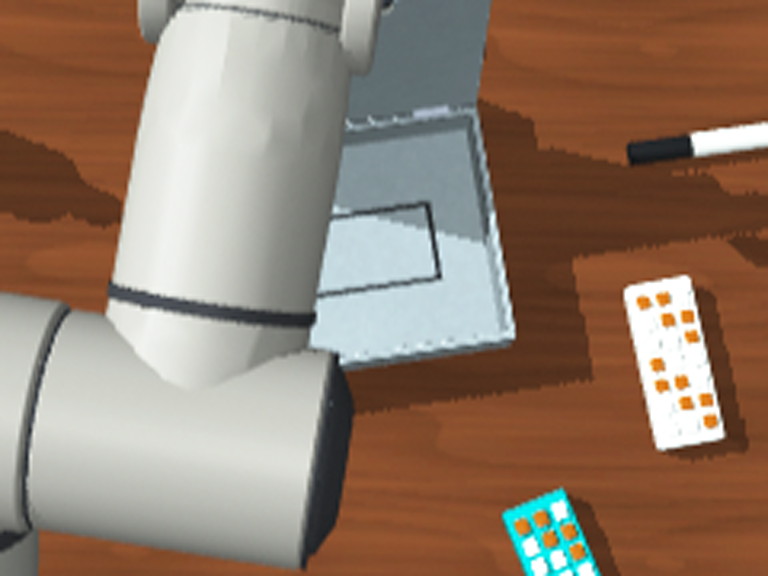

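The top view shows the cover open, the printed outline at crop (380,250) and the tray untouched at (675,362). I'll move over to the tray.

Request:
step_arm([
  [[0,-0.0313,0.026,0],[0,-0.0625,0.052,0],[0,-0.094,0.078,0],[0,-0.125,0.104,0],[0,-0.156,0.13,0]],
], jaw=0)

```text
time: 10.43
tool_pos: [603.7, -178.5, 264.1]
tcp_rot: [-1.168, 1.56, -2.568]
contact_force: [1.7, -0.9, -0.3]
grip_width: 56.1
```

Request:
step_arm([
  [[0,-0.0313,0.026,7],[0,-0.0625,0.052,14],[0,-0.094,0.078,21],[0,-0.125,0.104,28],[0,-0.156,0.13,35]],
])

```text
time: 10.85
tool_pos: [470.2, -334.1, 266.2]
tcp_rot: [-0.505, 1.561, -2.522]
contact_force: [-0.5, -0.7, 0.2]
grip_width: 89.0
```

Request:
step_arm([
  [[0.02,0,0,7],[0.04,0,0,14],[0.06,0,0,21],[0.08,0,0,28],[0.1,0,0,35]],
])

```text
time: 11.27
tool_pos: [468.8, -334.6, 165.4]
tcp_rot: [0.142, 1.561, -2.491]
contact_force: [0.2, 0.3, -0.4]
grip_width: 92.0
```

Run:
```python
from h import *
c=cam('wrist');P=cloud(c)
m=(c['depth']>0)&(P[...,2]>15)&(P[...,2]<40)&(np.linalg.norm(P[...,:2]-[472.5,-332],axis=-1)<90)
m=cv2.morphologyEx(m.astype(np.uint8),cv2.MORPH_OPEN,np.ones((3,3)))>0
q=P[m];r=cv2.minAreaRect(q[:,:2].astype(np.float32));print(len(q),r,np.percentile(q[:,2],[50,95]))
v,u=np.nonzero(m);print('px',u.min(),u.max(),v.min(),v.max())
plan([472.5,-332,4-39],yaw=11.2-90)
```

```text
5488 ((473.9609680175781, -332.82537841796875), (139.92210388183594, 55.95809555053711), 11.542719841003418) [23.13275468 27.10471481]
px 243 321 116 239
t 11.32 tcp [ 467.1 -333.   161.1] R [[-0.013, 0.48, -0.877], [-0.001, -0.877, -0.48], [-1.0, -0.005, 0.012]] jaw az -61.3 F [-1.1  1.9 -3.9] w 91.9 q [-0.75  0.46  1.42 -0.01  1.27  0.33]
 turn about tool x (deg): 17.5 alt -162.5
 to [ 472.5 -332.   -35. ] shift m [ 0.196   0.0027 -0.0076]
```

Request:
step_arm([
  [[0.035,0.001,-0.002,6],[0.07,0.002,-0.005,12],[0.1,0.004,-0.008,17.8],[0.125,0.004,-0.008,17.8],[0.145,0.004,-0.008,17.8]],
])

```text
time: 11.73
tool_pos: [473.4, -332.2, 14.3]
tcp_rot: [-0.186, 1.556, -3.135]
contact_force: [-0.0, -0.7, -0.6]
grip_width: 91.7
```

Run:
```python
from h import *
plan([473.5,-332.6,-35],yaw=11.5-90)
```

```text
t 11.73 tcp [ 473.4 -332.2   14.3] R [[-0.015, 0.191, -0.981], [-0.0, -0.982, -0.191], [-1.0, -0.003, 0.014]] jaw az -79.0 F [-0.  -0.7 -0.6] w 91.7 q [-0.74  0.63  1.57 -0.01  0.95  0.65]
 turn about tool x (deg): -0.5 alt 179.5
 to [ 473.5 -332.6  -35. ] shift m [ 0.0493  0.0006 -0.0007]
```

Request:
step_arm([
  [[0.015,0,0,-0.3],[0.028,0,0,-0.5],[0.038,0,-0.001,-0.5],[0.045,0,-0.001,-0.5],[0.0485,0,-0.001,-0.5]],
])

```text
time: 12.15
tool_pos: [473.6, -331.9, -34.6]
tcp_rot: [-0.21, 1.556, 3.134]
contact_force: [0.2, 0.2, 0.2]
grip_width: 91.8
```

Request:
step_arm([
  [[0,0,0,0],[0,0,0,0],[0,0,0,0],[0,0,0,0],[0,0,0,0]],
], jaw=0.6)

```text
time: 12.57
tool_pos: [473.9, -332.1, -34.0]
tcp_rot: [-0.158, 1.557, -3.097]
contact_force: [0.2, -0.5, 0.8]
grip_width: 63.2
```

Request:
step_arm([
  [[0,0,0,0],[0,0,0,0],[0,0,0,0],[0,0,0,0],[0,0,0,0]],
])

```text
time: 12.98
tool_pos: [474.1, -332.3, -33.7]
tcp_rot: [-0.132, 1.557, -3.071]
contact_force: [-0.9, 0.3, 3.6]
grip_width: 55.7
```

Run:
```python
from h import *
plan([473.5,-332.6,-35],yaw=9.9)
```

```text
t 12.98 tcp [ 474.1 -332.3  -33.7] R [[-0.014, 0.201, -0.979], [-0.001, -0.98, -0.201], [-1.0, -0.002, 0.014]] jaw az -78.4 F [-0.9  0.3  3.6] w 55.7 q [-0.74  0.7   1.6  -0.01  0.85  0.64]
 turn about tool x (deg): -88.3 alt 91.7
 to [ 473.5 -332.6  -35. ] shift m [0.0013 0.0002 0.0006]
```

The tray is gripped at 55.7 mm. I'll lift it and check the bed estimate against the outline corners in the last top picture.

Request:
step_arm([
  [[-0.015,0,0,0],[-0.04,0,0,0],[-0.07,0,0,0],[-0.1,0,0,0],[-0.12,0,0,0]],
])

```text
time: 13.4
tool_pos: [476.2, -332.5, 88.6]
tcp_rot: [-0.021, 1.558, -2.96]
contact_force: [0.5, 0.3, -2.6]
grip_width: 55.8
```

Run:
```python
from h import *
c=cam('top')
Nn=np.array([-E[1],E[0],0])
for (u,v),s in(((428,204),1),((440,277),-1)): print(onplane(c,180+u/3.2,130+v/3.2,6).round(1),'model',(BED-77*Nn+35*s*E).round(1))
plan(np.r_[BED[:2],85],yaw=9.9)
P=cloud(c);hsv=cv2.cvtColor(c['color'],cv2.COLOR_RGB2HSV)
im=c['color'].astype(int);L=P@E;lo=(P-BED)
g=(c['depth']>0)&(abs(lo@E)<60)&(abs(lo@Nn)<95)&(P[...,2]<14)
d=g&(im.sum(-1)<240); v,u=np.nonzero(d); print(len(u),'dark extents', (lo@E)[d].min(),(lo@E)[d].max(),(lo@Nn)[d].min(),(lo@Nn)[d].max())
print('floor z',np.median(P[g][:,2]))
```

```text
[ 607. -122.    6.] model [ 610.3 -121.6    6. ]
[ 542.8 -133.2    6. ] model [ 541.3 -133.7    6. ]
t 13.45 tcp [ 477.9 -333.9   92.1] R [[-0.008, 0.201, -0.979], [-0.006, -0.98, -0.201], [-1.0, 0.005, 0.009]] jaw az -78.4 F [ 1.2 -1.1  1.3] w 55.4 q [-0.74  0.54  1.49 -0.01  1.12  0.64]
 turn about tool x (deg): -88.3 alt 91.7
 to [562.6 -51.8  85. ] shift m [ 0.0046 -0.2593 -0.1398]
89 dark extents -33.95505097989207 36.58125396380342 -77.3359659276498 76.23736539904097
floor z 5.9461075966098615
```

Request:
step_arm([
  [[-0.01,-0.026,-0.013,-7],[-0.015,-0.055,-0.03,-14],[-0.02,-0.085,-0.046,-21],[-0.02,-0.116,-0.063,-28],[-0.02,-0.147,-0.079,-35]],
])

```text
time: 13.87
tool_pos: [525.8, -172.3, 110.1]
tcp_rot: [-0.199, 1.561, -2.522]
contact_force: [0.6, 0.1, -1.4]
grip_width: 55.6
```

Run:
```python
from h import *
plan(np.r_[BED[:2],110],yaw=9.9)
_,p,R=tool();p=p-OFF
for n in('side','wrist'):
    c=cam(n);P=cloud(c);d=(P-p)@R
    m=(c['depth']>0)&(abs(d[...,1])>66)&(abs(d[...,1])<110)&(abs(d[...,2])<70)&(d[...,0]<20)
    if m.any(): q=d[m];print(n,len(q),'lowest (max along tool x, mm from tip)',np.percentile(q[:,0],[90,98,99.5,100]).round(1),'y range',np.percentile(q[:,1],[0,100]).round(0))
    m=(c['depth']>0)&(abs(d[...,1])<50)&(abs(d[...,2])<70)&(d[...,0]>-25)&(d[...,0]<10);q=P[m];print(' tray z range',np.percentile(q[:,2],[2,50,98]).round(1) if len(q) else 0)
```

```text
t 13.87 tcp [ 525.8 -172.3  110.1] R [[-0.008, 0.73, -0.683], [-0.006, -0.683, -0.73], [-1.0, -0.002, 0.01]] jaw az -43.1 F [ 0.6  0.1 -1.4] w 55.6 q [-0.45  0.47  1.55 -0.01  1.12  0.31]
 turn about tool x (deg): -53.0 alt 127.0
 to [562.6 -51.8 110. ] shift m [-0.001  -0.0554 -0.1132]
side 2125 lowest (max along tool x, mm from tip) [-102.4  -79.2  -71.1  -65.9] y range [-110.   94.]
 tray z range [152.4 167.3 172.6]
wrist 11481 lowest (max along tool x, mm from tip) [-69.2 -66.8 -65.9 -64.9] y range [-91.  83.]
 tray z range [162.4 166.9 171.2]
```

The body begins 66 mm above the true tips, so it clears the walls at placing. I'll carry on with a 5 mm bias to the front.

Request:
step_arm([
  [[0,-0.011,-0.022,-7],[0,-0.022,-0.045,-14],[0,-0.033,-0.068,-21],[0,-0.044,-0.09,-28],[0,-0.055,-0.113,-35]],
])

```text
time: 14.38
tool_pos: [562.4, -48.2, 107.8]
tcp_rot: [-1.109, 1.559, -2.813]
contact_force: [0.2, 0.5, -2.4]
grip_width: 55.6
```

Run:
```python
from h import *
t=BED-5*E
plan(np.r_[t[:2],50],np.r_[t[:2],-26],yaw=9.9)
```

```text
t 14.38 tcp [562.4 -48.2 107.8] R [[-0.011, 0.991, -0.133], [-0.004, -0.133, -0.991], [-1.0, -0.01, 0.005]] jaw az -7.7 F [ 0.2  0.5 -2.4] w 55.6 q [-0.22  0.49  1.52 -0.01  1.14 -0.08]
 turn about tool x (deg): -17.6 alt 162.4
 to [557.7 -52.7  50. ] shift m [ 0.0579 -0.0035  0.0048]
 to [557.7 -52.7 -26. ] shift m [ 0.1339 -0.0027  0.0044]
```

Request:
step_arm([
  [[0,-0.001,0.002,-6],[0.01,-0.002,0.004,-12],[0.025,-0.003,0.005,-17.6],[0.045,-0.003,0.005,-17.6],[0.058,-0.003,0.005,-17.6]],
])

```text
time: 14.8
tool_pos: [556.8, -53.4, 47.5]
tcp_rot: [-1.505, 1.557, -2.903]
contact_force: [0.4, 0.1, -2.5]
grip_width: 55.5
```

Run:
```python
from h import *
t=BED-5*E
plan(np.r_[t[:2],-26],yaw=9.9)
```

```text
t 14.80 tcp [556.8 -53.4  47.5] R [[-0.014, 0.985, 0.171], [-0.003, 0.171, -0.985], [-1.0, -0.014, 0.001]] jaw az 9.9 F [ 0.4  0.1 -2.5] w 55.5 q [-0.23  0.56  1.6  -0.01  1.   -0.4 ]
 turn about tool x (deg): -0.0 alt 180.0
 to [557.7 -52.7 -26. ] shift m [ 0.0735  0.002  -0.0007]
```

Request:
step_arm([
  [[0.02,0.001,0,0],[0.04,0.001,0,0],[0.056,0.002,0,0],[0.067,0.002,0,0],[0.0745,0.002,0,0]],
])

```text
time: 15.22
tool_pos: [556.3, -53.6, -28.6]
tcp_rot: [-1.581, 1.553, -2.98]
contact_force: [-12.0, 0.6, 42.3]
grip_width: 56.1
```

Request:
step_arm([
  [[0,0,0,0],[0,0,0,0],[0,0,0,0],[0,0,0,0],[0,0,0,0]],
])

```text
time: 15.63
tool_pos: [556.4, -53.8, -28.5]
tcp_rot: [-1.569, 1.554, -2.968]
contact_force: [-0.5, 0.5, -2.0]
grip_width: 55.8
```

Request:
step_arm([
  [[0,0,0,0],[0,0,0,0],[0,0,0,0],[0,0,0,0],[0,0,0,0]],
], jaw=0.1)

```text
time: 16.05
tool_pos: [556.5, -53.8, -28.3]
tcp_rot: [-1.56, 1.554, -2.96]
contact_force: [-1.1, 0.3, -0.5]
grip_width: 81.2
```

Request:
step_arm([
  [[-0.015,0,0,0],[-0.04,0,0,0],[-0.08,0,0,0],[-0.12,0,0,0],[-0.16,0,0,0]],
])

```text
time: 16.47
tool_pos: [558.7, -53.2, 133.3]
tcp_rot: [-1.579, 1.553, -2.978]
contact_force: [1.3, -0.8, -0.8]
grip_width: 82.4
```

Run:
```python
from h import *
c=cam('wrist');P=cloud(c);Nn=np.array([-E[1],E[0],0])
lo=P-BED
m=(c['depth']>0)&(P[...,2]>20)&(P[...,2]<45)&(abs(lo@E)<70)&(abs(lo@Nn)<95)
q=P[m];r=cv2.minAreaRect(q[:,:2].astype(np.float32));d=np.r_[r[0],0]-BED
print('tray',r,'bed x,y',(d@E).round(1),(d@Nn).round(1),'z',np.percentile(q[:,2],[5,50,95]).round(1))
plan(bar(1.75)-[0,0,14]+OFF,yaw=9.9)
c=cam('side');P=cloud(c);save(c,'s3',(200,80,400,260),3.3)
lo=P-H; m=(c['depth']>0)&(P[...,2]>90)&(P[...,2]<240)&(abs(lo@E)<100)&(abs(lo@Nn)<135)&((P-BED)@E>80)
```

```text
tray ((556.7455444335938, -53.3699951171875), (56.12087631225586, 138.79501342773438), 9.669717788696289) bed x,y -6.0 -0.5 z [27. 29. 33.]
t 16.52 tcp [563.4 -54.1 142. ] R [[-0.003, 0.985, 0.17], [-0.006, 0.17, -0.985], [-1.0, -0.004, 0.005]] jaw az 9.8 F [ 2.7 -1.   5.2] w 83.0 q [-0.23  0.46  1.48 -0.01  1.21 -0.4 ]
 turn about tool x (deg): -0.1 alt 179.9
 to [737.1 -21.3 186.1] shift m [-0.0449  0.1766 -0.0024]
```

View pics/s3.png

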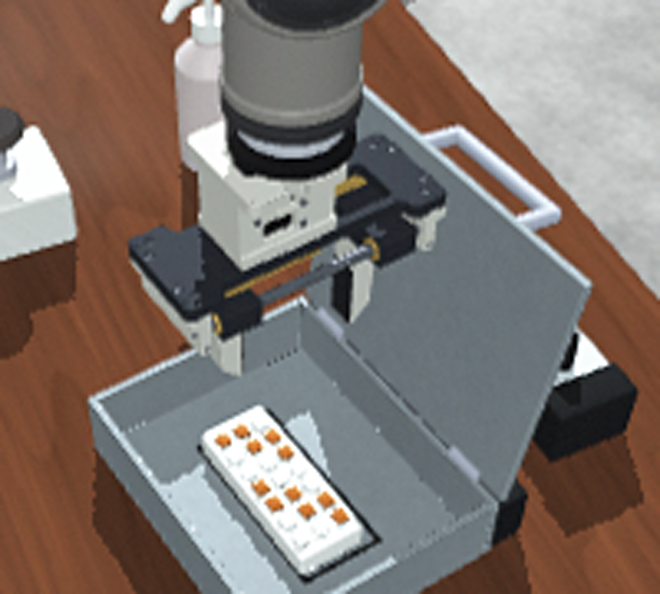

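The tray lies on its outline (crop (285,490)) at bed x≈-6 mm, y≈-0.5 mm, square to it. The cover stays open with its bar at crop (500,170). Next I'll fetch the bar from behind.

Request:
step_arm([
  [[-0.02,0,0,0],[-0.04,0,0,0],[-0.065,0,0,0],[-0.09,0,0,0],[-0.11,0,0,0]],
], jaw=0.7)

```text
time: 16.98
tool_pos: [563.8, -53.4, 250.1]
tcp_rot: [-0.582, 1.564, -1.982]
contact_force: [0.6, -0.2, -0.1]
grip_width: 54.0
```

Request:
step_arm([
  [[-0.01,0.035,0,0],[-0.01,0.07,0,0],[-0.01,0.105,0,0],[-0.01,0.14,0,0],[-0.01,0.172,0,0]],
])

```text
time: 17.4
tool_pos: [734.6, -23.6, 258.5]
tcp_rot: [-0.667, 1.564, -2.067]
contact_force: [0.8, -0.9, 1.0]
grip_width: 28.0
```

Run:
```python
from h import *
c=cam('wrist');P=cloud(c);Nn=np.array([-E[1],E[0],0]);b=bar(1.75)
plan([736.5,-22.5,187],yaw=9.9)
m=(c['depth']>0)&(np.linalg.norm((P-b)[...,:2],axis=-1)<62)&(abs((P-b)@E)<22)&(P[...,2]>225)&(P[...,2]<252)
q=P[m];print(b,len(q),q.mean(0) if len(q) else 0,np.percentile((q-b)@E,[2,50,98]),np.percentile(q[:,2],[5,50,95,99]))
```

```text
t 17.45 tcp [739.7 -22.6 253.3] R [[-0.004, 0.985, 0.172], [-0.005, 0.172, -0.985], [-1.0, -0.005, 0.004]] jaw az 9.9 F [ 1.2  0.2 -3.6] w 27.7 q [-0.13  0.78  0.6  -0.01  1.77 -0.3 ]
 turn about tool x (deg): -0.0 alt 180.0
 to [736.5 -22.5 187. ] shift m [ 0.0664 -0.0028 -0.0009]
[737.11313609 -21.33358403 239.11450346] 2541 [732.57117123 -11.62275269 244.70265317] [-20.35478834  -1.48603487   5.79499013] [241.60026015 244.8005399  247.83338738 249.14327222]
```

Request:
step_arm([
  [[0.016,-0.0025,0,0],[0.032,-0.003,0,0],[0.046,-0.003,0,0],[0.058,-0.003,0,0],[0.065,-0.003,0,0]],
])

```text
time: 17.87
tool_pos: [735.4, -23.3, 185.2]
tcp_rot: [-1.25, 1.561, -2.648]
contact_force: [0.2, -0.4, -0.8]
grip_width: 27.3
```

Request:
step_arm([
  [[0,0,0,0],[0,0,0,0],[0,0,0,0],[0,0,0,0],[0,0,0,0]],
], jaw=1)

```text
time: 18.28
tool_pos: [735.9, -23.3, 185.8]
tcp_rot: [-1.167, 1.563, -2.565]
contact_force: [2.0, -0.2, -1.2]
grip_width: 11.3
```

Run:
```python
from h import *
plan(*[bar(t)-[0,0,14]+OFF for t in (1.75,1.7,1.64,1.56,1.48,1.4)],yaw=9.9)
```

```text
t 18.28 tcp [735.9 -23.3 185.8] R [[-0.007, 0.985, 0.172], [-0.004, 0.172, -0.985], [-1.0, -0.007, 0.003]] jaw az 9.9 F [ 2.  -0.2 -1.2] w 11.3 q [-0.13  0.78  0.78 -0.01  1.59 -0.31]
 turn about tool x (deg): -0.0 alt 180.0
 to [737.1 -21.3 186.1] shift m [-0.0003  0.0015 -0.0017]
 to [728.2 -22.9 189.7] shift m [-0.0039 -0.0075 -0.0017]
 to [717.3 -24.8 193.5] shift m [-0.0076 -0.0186 -0.0017]
 to [702.4 -27.4 197.5] shift m [-0.0114 -0.0338 -0.0017]
 to [687.3 -30.  200.2] shift m [-0.014  -0.0491 -0.0017]
 to [672.  -32.7 201.7] shift m [-0.0154 -0.0647 -0.0016]
```

The bar is pinched at 11.3 mm. I'll close along the arc.

Request:
step_arm([
  [[-0.0036,-0.009,0,0],[-0.0073,-0.02,0,0],[-0.0112,-0.0353,0,0],[-0.0138,-0.0506,0,0],[-0.0152,-0.0662,0,0]],
])

```text
time: 18.7
tool_pos: [671.3, -34.5, 202.5]
tcp_rot: [-0.811, 1.565, -2.209]
contact_force: [2.8, -0.4, -2.7]
grip_width: 10.9
```

Run:
```python
from h import *
plan(*[bar(t)-[0,0,14]+OFF for t in (1.4,1.32,1.24,1.16,1.08,1.0)])
```

```text
t 18.70 tcp [671.3 -34.5 202.5] R [[-0.003, 0.985, 0.172], [-0.004, 0.172, -0.985], [-1.0, -0.004, 0.004]] jaw az 9.9 F [ 2.8 -0.4 -2.7] w 10.9 q [-0.16  0.62  1.03 -0.    1.5  -0.34]
 to [672.  -32.7 201.7] shift m [ 0.0008  0.001  -0.0017]
 to [656.6 -35.4 202. ] shift m [ 0.0006 -0.0146 -0.0017]
 to [641.3 -38.1 201. ] shift m [ 0.0016 -0.0301 -0.0017]
 to [626.1 -40.7 198.8] shift m [ 0.0039 -0.0455 -0.0017]
 to [611.1 -43.3 195.3] shift m [ 0.0074 -0.0607 -0.0017]
 to [596.4 -45.9 190.7] shift m [ 0.0121 -0.0756 -0.0017]
```

Request:
step_arm([
  [[0.0001,-0.0156,0,0],[0.001,-0.031,0,0],[0.0034,-0.0465,0,0],[0.007,-0.0617,0,0],[0.0116,-0.0766,0,0]],
])

```text
time: 19.12
tool_pos: [596.6, -47.6, 193.2]
tcp_rot: [0.281, 1.566, -1.117]
contact_force: [2.5, 1.2, 1.7]
grip_width: 10.9
```

Run:
```python
from h import *
plan(*[bar(t)-[0,0,14]+OFF for t in (1.0,.9,.8,.7,.6,.5)])
```

```text
t 19.12 tcp [596.6 -47.6 193.2] R [[0.002, 0.985, 0.172], [-0.005, 0.172, -0.985], [-1.0, 0.001, 0.005]] jaw az 9.9 F [2.5 1.2 1.7] w 10.9 q [-0.21  0.47  1.3  -0.    1.36 -0.38]
 to [596.4 -45.9 190.7] shift m [ 0.0025  0.0001 -0.0017]
 to [578.7 -49.  183.2] shift m [ 0.01   -0.0179 -0.0018]
 to [561.8 -51.9 174. ] shift m [ 0.0192 -0.0351 -0.0018]
 to [545.9 -54.7 163.1] shift m [ 0.0301 -0.0513 -0.0019]
 to [531.1 -57.3 150.6] shift m [ 0.0425 -0.0663 -0.002 ]
 to [517.6 -59.6 136.7] shift m [ 0.0564 -0.08   -0.002 ]
```

Request:
step_arm([
  [[0.009,-0.0179,0,0],[0.0185,-0.0351,0,0],[0.0295,-0.0513,0,0],[0.042,-0.0663,0,0],[0.056,-0.08,0,0]],
])

```text
time: 19.53
tool_pos: [518.4, -61.2, 138.6]
tcp_rot: [0.84, 1.563, -0.558]
contact_force: [2.0, 3.1, 0.8]
grip_width: 10.9
```

Run:
```python
from h import *
plan(*[bar(t)-[0,0,14]+OFF for t in (.5,.4,.3,.2,.1,.0)])
```

```text
t 19.53 tcp [518.4 -61.2 138.6] R [[0.007, 0.985, 0.172], [-0.004, 0.172, -0.985], [-1.0, 0.006, 0.005]] jaw az 9.9 F [2.  3.1 0.8] w 10.9 q [-0.26  0.38  1.62 -0.    1.14 -0.43]
 to [517.6 -59.6 136.7] shift m [ 0.0019 -0.0005 -0.0017]
 to [505.6 -61.7 121.5] shift m [ 0.017  -0.0129 -0.0017]
 to [495.1 -63.6 105.2] shift m [ 0.0333 -0.0236 -0.0018]
 to [486.3 -65.1  87.9] shift m [ 0.0506 -0.0327 -0.0019]
 to [479.2 -66.3  69.7] shift m [ 0.0686 -0.04   -0.002 ]
 to [473.9 -67.3  51. ] shift m [ 0.0874 -0.0454 -0.0021]
```

Request:
step_arm([
  [[0.0095,-0.0065,0,0],[0.0195,-0.0135,0,0],[0.0295,-0.02,0,0],[0.04,-0.0265,0,0],[0.0505,-0.0325,0,0]],
])

```text
time: 19.95
tool_pos: [487.5, -66.6, 88.9]
tcp_rot: [1.037, 1.56, -0.361]
contact_force: [2.4, 4.9, -0.1]
grip_width: 11.0
```

Request:
step_arm([
  [[0.01,-0.004,0,0],[0.02,-0.0078,0,0],[0.029,-0.0103,0,0],[0.035,-0.012,0,0],[0.038,-0.0128,0,0]],
])

```text
time: 20.37
tool_pos: [475.3, -68.7, 51.0]
tcp_rot: [1.083, 1.559, -0.315]
contact_force: [-1.6, 4.7, 19.2]
grip_width: 10.8
```

Request:
step_arm([
  [[0.001,0,0,0],[0.002,0,0,0],[0.003,0,0,0],[0.003,0,0,0],[0.003,0,0,0]],
])

```text
time: 20.78
tool_pos: [475.4, -68.7, 50.6]
tcp_rot: [1.06, 1.558, -0.339]
contact_force: [-9.6, 3.0, 23.5]
grip_width: 10.9
```

Run:
```python
from h import *
plan(bar(0)-[0,0,14]+OFF)
```

```text
t 20.78 tcp [475.4 -68.7  50.6] R [[0.012, 0.985, 0.172], [-0.004, 0.172, -0.985], [-1.0, 0.011, 0.006]] jaw az 9.9 F [-9.6  3.  23.5] w 10.9 q [-0.3   0.42  1.84 -0.    0.87 -0.48]
 to [473.9 -67.3  51. ] shift m [-0.0004 -0.0012 -0.0017]
```

Request:
step_arm([
  [[0,0,0,0],[0,0,0,0],[0,0,0,0],[0,0,0,0],[0,0,0,0]],
], jaw=0.6)

```text
time: 21.2
tool_pos: [475.5, -68.8, 50.4]
tcp_rot: [1.051, 1.558, -0.347]
contact_force: [0.5, -0.1, 0.4]
grip_width: 35.5
```

Request:
step_arm([
  [[-0.015,0,0,0],[-0.035,0,0,0],[-0.06,0,0,0],[-0.085,0,0,0],[-0.105,0,0,0]],
])

```text
time: 21.62
tool_pos: [474.5, -68.5, 156.9]
tcp_rot: [1.046, 1.558, -0.352]
contact_force: [1.2, -0.7, -0.4]
grip_width: 36.6
```

Run:
```python
from h import *
plan([456,335.5,150],yaw=9.9)
for n in('side','wrist'):
    c=cam(n);P=cloud(c);hsv=cv2.cvtColor(c['color'],cv2.COLOR_RGB2HSV)
    g=(c['depth']>0)&(abs((P-BED)@E+6)<60)&(abs(P[...,1]+52)<75)&(hsv[...,0]<22)&(hsv[...,1]>190)&(P[...,2]>55)&(P[...,2]<100)
    q=P[g]
    for _ in range(4):
        A=np.c_[q[:,:2],np.ones(len(q))];s=np.linalg.lstsq(A,q[:,2],rcond=None)[0];r=q[:,2]-A@s;q=q[abs(r)<max(2*r.std(),1)]
    print(n,len(q),'mean z',q[:,2].mean().round(2),'slope along E (rad)',(-(s[:2]@E[:2])).round(4))
    if n=='side':
        im=c['color'].astype(int)
        k=(c['depth']>0)&(np.linalg.norm(P[...,:2]-[456,335],axis=-1)<45)&(P[...,2]>108)&(P[...,2]<122);q=P[k];r=cv2.minEnclosingCircle(q[:,:2].astype(np.float32));print('head',len(q),r,q.mean(0),np.median(q[:,2]))
c=cam('top');P=cloud(c);k=(c['depth']>0)&(np.linalg.norm(P[...,:2]-[456,335],axis=-1)<45)&(P[...,2]>104)&(P[...,2]<122);q=P[k];r=cv2.minEnclosingCircle(q[:,:2].astype(np.float32));print('head top',len(q),r,np.median(q[:,2]))
```

```text
t 21.62 tcp [474.5 -68.5 156.9] R [[0.012, 0.985, 0.172], [-0.005, 0.172, -0.985], [-1.0, 0.011, 0.007]] jaw az 9.9 F [ 1.2 -0.7 -0.4] w 36.6 q [-0.3   0.28  1.71 -0.    1.14 -0.48]
 turn about tool x (deg): -0.0 alt 180.0
 to [456.  335.5 150. ] shift m [ 0.0048  0.0511 -0.4012]
side 5 mean z 69.04 slope along E (rad) -0.0709
head 194 ((455.3226013183594, 335.18536376953125), 28.635726928710938) [455.63226576 332.42179333 113.17134483] 113.53372676905343
wrist 9354 mean z 69.19 slope along E (rad) 0.0004
head top 378 ((457.0497131347656, 338.04620361328125), 27.996397018432617) 112.62433401585432
```

The cover is shut: its slope is about 0.000 rad and the label is at z≈69. The plunger head is at about (456,336.5) with its top at z≈113. I'll move there with the fingers closed.

Request:
step_arm([
  [[0,0.005,-0.04,0],[0,0.01,-0.08,0],[0,0.015,-0.12,0],[0,0.02,-0.16,0],[0,0.025,-0.2,0]],
], jaw=1)

```text
time: 22.18
tool_pos: [464.2, 134.2, 153.6]
tcp_rot: [0.963, 1.558, -0.436]
contact_force: [1.5, -0.5, 0.1]
grip_width: 7.7
```

Request:
step_arm([
  [[0,0.005,-0.04,0],[0,0.01,-0.08,0],[0,0.015,-0.12,0],[0,0.02,-0.16,0],[0,0.026,-0.202,0]],
])

```text
time: 22.6
tool_pos: [453.9, 338.3, 150.5]
tcp_rot: [0.731, 1.559, -0.668]
contact_force: [1.9, 0.4, -0.2]
grip_width: 0.3
```

Run:
```python
from h import *
plan([456,336.5,113-39+10],[456,336.5,113-39-19],yaw=9.9)
```

```text
t 22.60 tcp [453.9 338.3 150.5] R [[0.009, 0.985, 0.171], [-0.007, 0.171, -0.985], [-1.0, 0.008, 0.009]] jaw az 9.9 F [ 1.9  0.4 -0.2] w 0.3 q [ 0.51  0.45  1.47 -0.01  1.22  0.34]
 turn about tool x (deg): -0.0 alt 180.0
 to [456.  336.5  84. ] shift m [0.0665 0.0012 0.0016]
 to [456.  336.5  55. ] shift m [0.0955 0.001  0.0013]
```

Request:
step_arm([
  [[0.02,0.001,0.001,0],[0.04,0.001,0.001,0],[0.052,0.001,0.001,0],[0.06,0.001,0.001,0],[0.066,0.001,0.001,0]],
])

```text
time: 23.02
tool_pos: [454.7, 336.5, 82.2]
tcp_rot: [0.435, 1.56, -0.964]
contact_force: [1.0, 0.1, 0.1]
grip_width: 0.7
```

Request:
step_arm([
  [[0.006,0,0,0],[0.012,0,0,0],[0.018,0,0,0],[0.023,0,0,0],[0.027,0,0,0]],
])

```text
time: 23.43
tool_pos: [455.1, 336.4, 56.4]
tcp_rot: [0.549, 1.56, -0.85]
contact_force: [-6.5, -2.7, 33.2]
grip_width: 0.4
```

Request:
step_arm([
  [[0.0005,0,0,0],[0.001,0,0,0],[0.0015,0,0,0],[0.002,0,0,0],[0.002,0,0,0]],
])

```text
time: 23.85
tool_pos: [455.2, 336.4, 56.6]
tcp_rot: [0.693, 1.56, -0.706]
contact_force: [-6.6, -2.7, 15.1]
grip_width: 0.6
```

Request:
step_arm([
  [[0.003,0,0,0],[0.004,0,0,0],[0.004,0,0,0],[0.004,0,0,0],[0.004,0,0,0]],
])

```text
time: 24.27
tool_pos: [455.4, 336.5, 56.4]
tcp_rot: [0.902, 1.559, -0.498]
contact_force: [-9.9, -4.7, 27.2]
grip_width: 0.2
```

Request:
step_arm([
  [[0.004,0,0,0],[0.004,0,0,0],[0.004,0,0,0],[0.004,0,0,0],[0.004,0,0,0]],
])

```text
time: 24.68
tool_pos: [455.5, 336.6, 56.4]
tcp_rot: [1.06, 1.557, -0.339]
contact_force: [-10.6, -4.5, 28.5]
grip_width: 0.6
```

Request:
step_arm([
  [[0.004,0,0,0],[0.004,0,0,0],[0.004,0,0,0],[0.004,0,0,0],[0.004,0,0,0]],
])

```text
time: 25.1
tool_pos: [455.5, 336.6, 56.4]
tcp_rot: [1.179, 1.556, -0.22]
contact_force: [-10.5, -5.2, 28.7]
grip_width: 0.6
```

Request:
step_arm([
  [[0.004,0,0,0],[0.004,0,0,0],[0.004,0,0,0],[0.004,0,0,0],[0.004,0,0,0]],
])

```text
time: 25.52
tool_pos: [455.6, 336.7, 56.4]
tcp_rot: [1.279, 1.554, -0.121]
contact_force: [-11.0, -5.2, 29.1]
grip_width: 0.6
```

Run:
```python
from h import *
plan()
c=cam('side');P=cloud(c)
save(c,'s4',(150,90,270,180),5)
k=(c['depth']>0)&(np.linalg.norm(P[...,:2]-[456,335],axis=-1)<32)&(P[...,2]>75)&(P[...,2]<120)&(c['color'].max(-1)<70);print(np.percentile(P[k][:,2],[5,25,50,75,95]).round(1))
```

```text
t 25.52 tcp [455.6 336.7  56.4] R [[0.017, 0.985, 0.17], [-0.002, 0.17, -0.985], [-1.0, 0.016, 0.005]] jaw az 9.8 F [-11.   -5.2  29.1] w 0.6 q [ 0.51  0.54  1.59 -0.01  0.99  0.34]
[ 89.2  91.7  94.7  96.1 100.5]
```

View pics/s4.png

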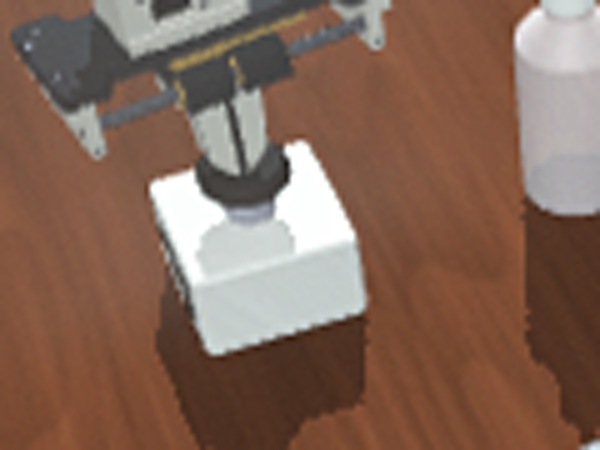

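The head (crop (243,180)) is down at z≈95, which is the 18 mm stop, and was held there for over 1.2 s at about 28 N. I'll release, back off, and check.

Request:
step_arm([
  [[-0.01,0,0,0],[-0.025,0,0,0],[-0.05,0,0,0],[-0.08,0,0,0],[-0.12,0,0,0]],
])

```text
time: 25.98
tool_pos: [452.5, 336.0, 175.8]
tcp_rot: [1.109, 1.557, -0.291]
contact_force: [1.4, -0.1, 0.2]
grip_width: 0.3
```

Request:
step_arm([
  [[0,-0.02,0,0],[0,-0.04,0,0],[0,-0.06,0,0],[0,-0.06,0,0],[0,-0.06,0,0]],
])

```text
time: 26.4
tool_pos: [393.2, 325.8, 175.7]
tcp_rot: [1.175, 1.556, -0.225]
contact_force: [-0.1, 0.2, 0.4]
grip_width: 0.3
```

Run:
```python
from h import *
plan()
c=cam('side');P=cloud(c);save(c,'s5',s=1.4)
k=(c['depth']>0)&(np.linalg.norm(P[...,:2]-[456,335],axis=-1)<20)&(P[...,2]>75)&(P[...,2]<130)&(c['color'].max(-1)<70);print('head z',np.percentile(P[k][:,2],[50,90]).round(1))
c=cam('top');P=cloud(c)
for nm,xy,zr in(('marker',(664.2,-361.6),(9,30)),('lamp',(795,-3),(60,100)),('bottle',(646,345),(100,200))):
    k=(c['depth']>0)&(np.linalg.norm(P[...,:2]-xy,axis=-1)<130)&(P[...,2]>zr[0])&(P[...,2]<zr[1]);print(nm,k.sum(),np.median(P[k],0).round(1))
d=(P-BED);k=(c['depth']>0)&(abs(d@E)<90)&(P[...,2]>55)&(P[...,2]<82)&(abs(P[...,1]+52)<110);q=P[k];s=np.linalg.lstsq(np.c_[q[:,:2],np.ones(len(q))],q[:,2],rcond=None)[0];print('cover slope',-s[:2]@E[:2],'z',q[:,2].mean())
```

```text
t 26.40 tcp [393.2 325.8 175.7] R [[0.015, 0.985, 0.17], [-0.003, 0.17, -0.985], [-1.0, 0.014, 0.006]] jaw az 9.8 F [-0.1  0.2  0.4] w 0.3 q [ 0.55  0.32  1.59 -0.01  1.22  0.38]Traceback (most recent call last):
  File "<stdin>", line 4, in <module>
    return _quantile_unchecked(
        a, q, axis, out, overwrite_input, method, keepdims, weights)
    return _ureduce(a,
                    func=_quantile_ureduce_func,
    ...<5 lines>...
                    overwrite_input=overwrite_input,
                    method=method)
    r = func(a, **kwargs)
    result = _quantile(arr,
                       quantiles=q,
    ...<2 lines>...
                       out=out,
                       weights=wgt)
    slices_having_nans = np.isnan(arr[-1, ...])
                                  ~~~^^^^^^^^^
IndexError: index -1 is out of bounds for axis 0 with size 0
```

View pics/s5.png

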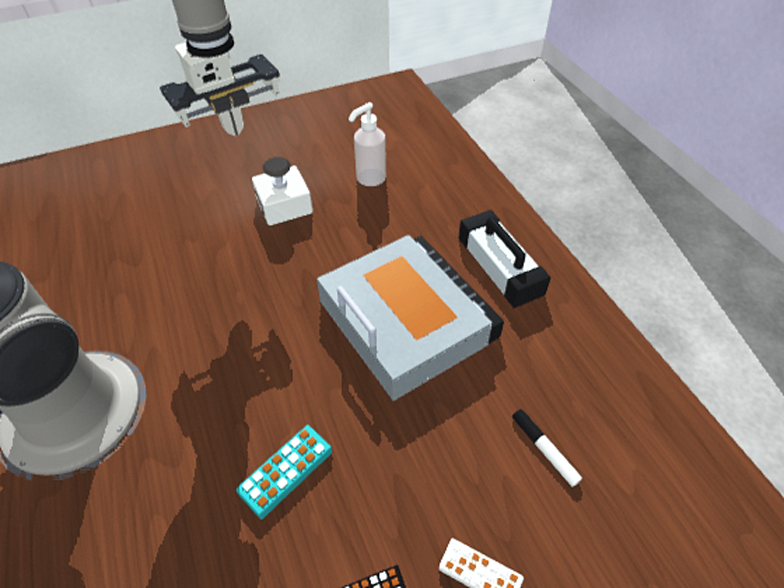

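The picture shows the cover flush, the plunger head up at (277,166), and the lamp, bottle and pen in place. The number check failed on my dark mask, so I'll redo it as before and hand in if it's good.

Run:
```python
from h import *
c=cam('side');P=cloud(c)
k=(c['depth']>0)&(np.linalg.norm(P[...,:2]-[456,335],axis=-1)<45)&(P[...,2]>104)&(P[...,2]<122);z=np.median(P[k][:,2]) if k.any() else 0
print('head z',z,k.sum())
for nm,xy,zr in(('marker',(664.2,-361.6),(9,30)),('lamp',(795,-3),(60,100))):
    m=(c['depth']>0)&(np.linalg.norm(P[...,:2]-xy,axis=-1)<120)&(P[...,2]>zr[0])&(P[...,2]<zr[1]);print(nm,cv2.minAreaRect(P[m][:,:2].astype(np.float32))[0])
if z>111.5 and k.sum()>120: print('closing',bot.close_job())
```

```text
head z 113.180724436314 216
marker (665.8622436523438, -363.1156005859375)
lamp (794.67138671875, -6.070438385009766)
the job is handed in; nothing more can be done
closing None
```

The job is done and handed in at about 26.5 s of the 72 s allowed; no verdict was reported. I opened the cover by its bar, laid the larger white tray on its outline, folded the cover shut, then pressed the timer plunger to its stop and let it come back up.

**Last checks**
- **Tray:** measured once placed, before closing. It lay about 6 mm toward the box front and 0.5 mm sideways of the bed centre, within 0.01 rad of the outline and flat.
- **Cover:** shut, with a slope of about 0.000 rad by the wrist camera before the press. It looks flush in the last picture.
- **Plunger:** held at z≈95, its 18 mm stop, at about 28 N for over 1.2 s. The head is back up at z=113.2.
- **Bystanders:** the pen and lamp are within about 2 mm of their first measured positions. The bottle I only checked by eye, and it is standing in place.

**What failed or disagreed**
- **Fingertip offset:** the visible fingertips are about 39 mm above the reported TCP, unlike the text. My first pinch of the bar closed on air because of this, without touching anything, and I corrected for it afterwards.
- **Touchdown force:** setting the tray down gave a brief wrist force of about 42 N.
- **Bad readings discarded:** my first cover plane fit (bad mask, redone) and the side camera's shut-cover slope (-0.07 rad, from only 5 pixels). One final script also crashed on an empty mask, so I redid the head-height, pen and lamp checks but not the top-view cover and bottle checks.

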